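# Put ferrules, clamp and nozzle away with their own kind

## Task

Put the four loose parts on the table away with their own kind: the short ferrule tube end down in the empty socket of the low rack, the long ferrule likewise in the high rack, each with its flange fully home on the socket, the clamp over the post of the clamp stand so that it lies flat on the clamp already there, and the brass nozzle over the empty pin, standing on the foot. Leave the tape measure and the paste tin where they are.

Things in the scene. Friction and masses are not known exactly. Their poses are not given: they have to be found in the camera images.
- short_ferrule_mid (a point): Loose SHORT ferrule: stainless, standing tube end down on a fixed dark mat whose top is 3 mm above the table (as do all four loose parts). 30 mm tall: tube 25 mm in diameter below, round flange 46 mm in diameter on top, tapered underneath, straight-sided in its top 10 mm. Point: on the axis, half-way up (15 mm above the mat); z up.
- long_ferrule_mid (a point): Loose LONG ferrule: stainless, standing tube end down on the mat, 55 mm tall: tube 25 mm in diameter below, round flange 44 mm in diameter on top, tapered underneath, straight-sided in about its top 8 mm. Point: on the axis, half-way up (27.5 mm above the mat); its own z axis points DOWN.
- clamp_mid (a point): Loose tube clamp: stainless ring lying flat on the mat, 14 mm thick, 54 mm outside, 30 mm clear inside; a bolt with a brass wing nut sticks out on one side. Point: centre of the ring, half-way up (7 mm above the mat). z up; the bolt and nut lie towards its own -y, 28 to 46 mm from the point; grip the ring across its own x, over 54 mm.
- nozzle_mid (a point): Loose gas nozzle: brass sleeve standing narrow end down on the mat, 56 mm tall; 26 mm in diameter over its upper 26 mm, tapering to 21 mm at the bottom; open right through, the bore about 16 mm at the bottom and 20 mm at the top. Point: on the axis, half-way up (28 mm above the mat); z up.
- short_rack_free (a point): LOW rack: dark foot 146x62x8 mm, fixed, with two upright steel tube stubs; the one 72 mm along its own +x (away from the robot) holds a fixed short ferrule. Point: mouth centre of the empty stub, 34 mm above the table; z up. Bore 34 mm, belled to 39 at the mouth, 24 deep; 44 outside. Short ferrule fully home: flange in the mouth, its top 8 mm above it, its middle 7 mm below it.
- long_rack_free (a point): HIGH rack: like the low rack (foot, stub diameters, spacing, axes), but the stubs are taller, 50 mm deep, and the far one holds a fixed long ferrule. Point: mouth centre of the empty stub, 60 mm above the table. Long ferrule fully home: flange in the mouth, its top 8 mm above it, its middle 20 mm below it.
- clamp_stand_top (a point): Clamp stand: round dark foot 92 mm in diameter, 8 mm thick, fixed, with an upright steel post 20 mm in diameter, tapered over its top 10 mm; one fixed clamp already lies at its bottom, its top 22 mm above the table. Point: tip of the post, 62 mm above the table; z up. The next clamp, flat on the first, has its middle 33 mm below the tip; its nut may point any way.
- nozzle_stand_free (a point): Nozzle stand: dark foot 116x56x8 mm, fixed, with two upright pins that taper from 6 mm in diameter to 2 mm at the tip; the one 60 mm along its own +x (away from the robot) carries a fixed nozzle. Point: tip of the empty pin, 46 mm above the table; z up. A nozzle over the pin stands on the foot with its middle 10 mm below the tip.
- tape_measure_mid (a point): Bystander: yellow and black steel tape measure, 72x79x36 mm, lying loose on the table at the right of the work. Point: its centre, half-way up.
- paste_tin_mid (a point): Bystander: green tin with a pale lid, 69 mm in diameter, 46 mm tall, standing loose on the table at the left of the work. Point: its centre.
Not all that is in view belongs to the job. Leave any pink or purple look-alike of the part that bears short_ferrule_mid alone.

How it is judged:
By the outcome, as a careful person would: the job done as asked, in the order asked, and still so for the second after the job is handed in, with the robot touching nothing.
It also fails if it takes over 115 s, if anything falls off the work surface, if the arm or the gripper's body presses on something with over 40 N, if the wrist force passes 120 N, or if a joint passes its speed limit or range.

## Robot

A 7-joint arm with a two-finger parallel gripper is mounted at the origin on a cart in front of the work surface, level with it; the furniture and walls round the work are solid. World frame = base frame: x ahead of the robot, y to its left, z up, the work surface at z = 0. Lengths are in m, angles in degrees, forces in N, time in s.
With the tool pointing down it reaches from about 0.425 to 0.875 m from the base axis. Payload 4.7 kg.
Tool frame: the origin (TCP) lies at the very end of the fingers, on their centre line; the grasp point (between the pads) lies 19 mm behind it; z points along the fingers, y is the direction in which the jaws open and shut (so a half turn about z gives the same grasp; the last joint's range is limited). The gripper opens to 87 mm and grips with 3 to 60 N. Pads are 19 mm wide; open, the fingers measure 117 mm over their backs; the gripper's body (75 mm by 190 mm) begins 51 mm behind the grasp point.
Start: joints at [-63.192, 18.392, -4.016, 83.108, 1.295, 78.541, -3.26], TCP at [0.285, 0.584, 0.223] pointing down, gripper open.
Joint ranges: [-163.93, 163.93], [-17.29, 119.83], [-79.2, 71.16], [3.27, 140.29], [-89.18, 269.18], [5.43, 117.66], [-154.24, 154.24]. Speed limits (degrees/s): [147.25, 147.25, 180, 180, 180, 180, 180].

## Interface

Orientations are given as [roll, pitch, yaw] about the fixed x, y, z axes, in that order (R = Rz(yaw) Ry(pitch) Rx(roll)).
In Python, from cell import env gives the robot as it stands.
- The arm moves only by the tool servo_tool, never from a script. Its argument "increments" is a list that holds one entry, the list of rows, each a list of 7 numbers: the shift along the tool's x, y, z in m, then the turn, a rotation vector about the tool's x, y, z in degrees, then the opening, from -1 (shut) to 1 (fully open). In form: [[[dx, dy, dz, rx, ry, rz, fingers], ...]]. A call has 1 to 20 rows; each row is the pose to reach, as a shift and turn from the pose commanded when the call began, along the tool's axes at that moment; what a row does not reach only later rows make up. A row lasts 1/10 s, in which the tool goes at most 50 mm and 8.59 degrees, less where a joint would pass 70% of its speed; a pose out of reach is approached as far as the arm can. A call with a gripper value outside its range is refused whole. The fingers move at their own pace and stop on an object; "squeeze" is the grip in N (left out, the last holds). Time passes only in rows, so rows that repeat a pose let the fingers close. It gives the time, the measured TCP pose, the force and the opening at its end, in the units of the state.
- env.get_obs(): the state, without advancing time (a new reading comes with each control period).
- env.read_camera(name): name is "side" or "top"; returns a dict with "frame" (400x640x3 uint8, blue, green, red), "intrinsics" (3x3 intrinsics, pixels), "rvec" (rotation vector, rad) and "tvec" (3), from world to camera coordinates, as OpenCV has them. Camera axes: x right, y down, z forward; pixel columns grow to the right and rows downward; lengths in m; the calibration is good to about 2 mm. A picture is of the moment at which its call begins. There is no depth.
- env.sign_off(): hands the job in, once; it reports no verdict.
The state is a dict: "time_s": time; "qpos": joint angles; "joint_velocities": joint speeds; "effort": joint torques, N m; "tool_pos": TCP position; "tool_rot": TCP orientation; "force": force on the tool from outside, world axes, zero at the start; "wrist_torque": the same for the moment, N m; "grip_width": finger opening in m.
Only numpy, scipy, OpenCV 4.12 (cv2) and the standard library are available. Lean on these libraries where they do the work, as an engineer would, in place of code of your own. Each camera call takes 0.05 s, during which the arm holds its last target.

## Working session

There is one attempt and no reset: what is moved stays moved. The work goes in short steps, Python scripts to look and compute and a tool call to move; the robot and the scene stay as the last step left them, time stands still between calls to the robot, and variables do not carry over. Pictures are saved under pics/ and viewed, and the job is handed in when it is done.

Besides the shell and the picture viewer there is one more tool, called in YAML: its name, and indented under it one key for each argument. servo_tool: Moves the arm, as the interface text tells. Its arguments: {"type":"object","properties":{"increments":{"type":"array","items":{"type":"array","items":{"type":"array","items":{"type":"number"}}}},"squeeze":{"type":"number"}},"required":["increments"]}

```bash
ls; mkdir -p pics
python3 - <<'E'
from cell import env
import cv2,numpy as np
o=env.get_obs()
for k,v in o.items(): print(k,np.round(v,4))
for n in("side","top"):
    c=env.read_camera(n)
    cv2.imwrite(f"pics/{n}0.png",c["frame"])
    R=cv2.Rodrigues(np.array(c["rvec"]))[0]
    print(n,c["intrinsics"],-R.T@np.array(c["tvec"]).ravel(),np.round(R,3))
E
```

```text
pics
time_s 0.0
qpos [-63.1922  18.4386  -4.0124  83.1736   1.295   78.54    -3.2598]
joint_velocities [-0.1049 -0.0095 -0.0046  0.0195  0.0191 -0.0736 -0.0037]
effort [-7.00000e-04 -4.91274e+01 -4.04000e-01 -3.12535e+01 -6.40000e-02
  4.35000e-02  2.00000e-04]
tool_pos [0.2848 0.5837 0.2215]
tool_rot [-1.798930e+02  6.700000e-03  1.539992e+02]
force [-0.7699 -0.1408 -0.5798]
wrist_torque [-0.0226  0.0347  0.0055]
grip_width 0.0871
side [[377.98616883   0.         318.25860514]
 [  0.         377.98616883 196.64778001]
 [  0.           0.           1.        ]] [ 0.10651595 -0.79097053  0.74553946] [[ 0.838 -0.546  0.009]
 [-0.316 -0.499 -0.807]
 [ 0.445  0.673 -0.591]]
top [[378.65095306   0.         325.54355474]
 [  0.         378.65095306 202.52054877]
 [  0.           0.           1.        ]] [ 0.4080102  -0.00653826  1.12261839] [[-0.011 -1.    -0.009]
 [-0.983  0.013 -0.183]
 [ 0.183  0.007 -0.983]]
```

View pics/side0.png

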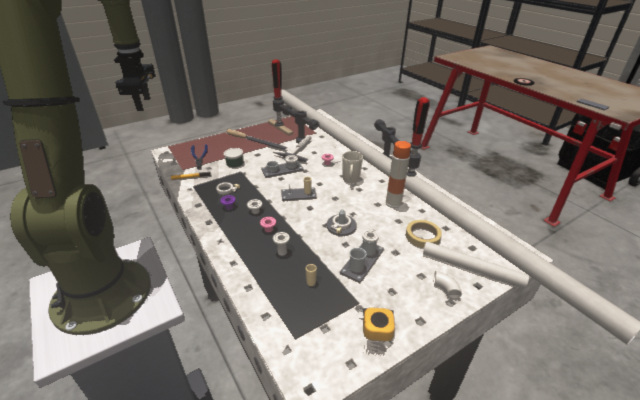

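View pics/top0.png

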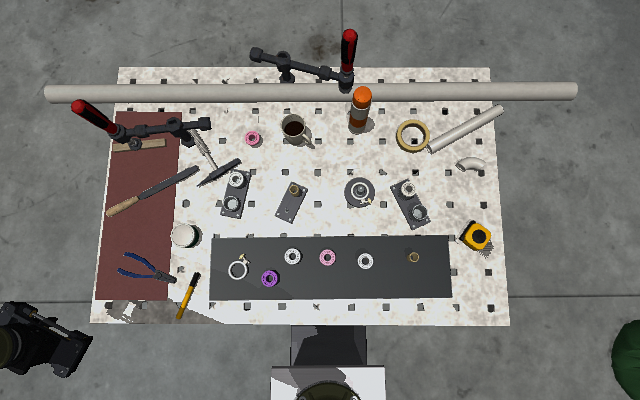

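Run:
```python
import cv2
t=cv2.imread("pics/top0.png");s=cv2.imread("pics/side0.png")
cv2.imwrite("pics/t1.png",cv2.resize(t[225:305,205:465],None,fx=3,fy=3,interpolation=cv2.INTER_CUBIC))
cv2.imwrite("pics/t2.png",cv2.resize(t[160:235,205:445],None,fx=3.3,fy=3.3,interpolation=cv2.INTER_CUBIC))
cv2.imwrite("pics/s1.png",cv2.resize(s[170:290,200:340],None,fx=5,fy=5,interpolation=cv2.INTER_CUBIC))
cv2.imwrite("pics/s2.png",cv2.resize(s[140:280,250:400],None,fx=4,fy=4,interpolation=cv2.INTER_CUBIC))
```

```text
(no output)
```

View pics/t1.png

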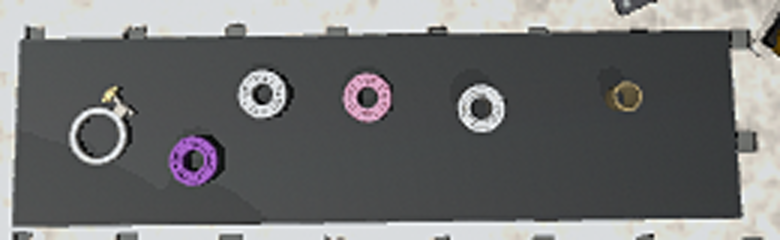

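View pics/t2.png

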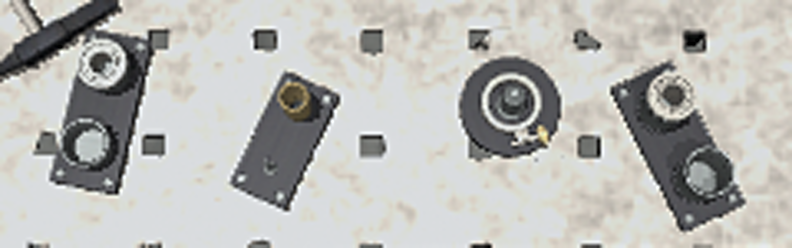

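View pics/s1.png

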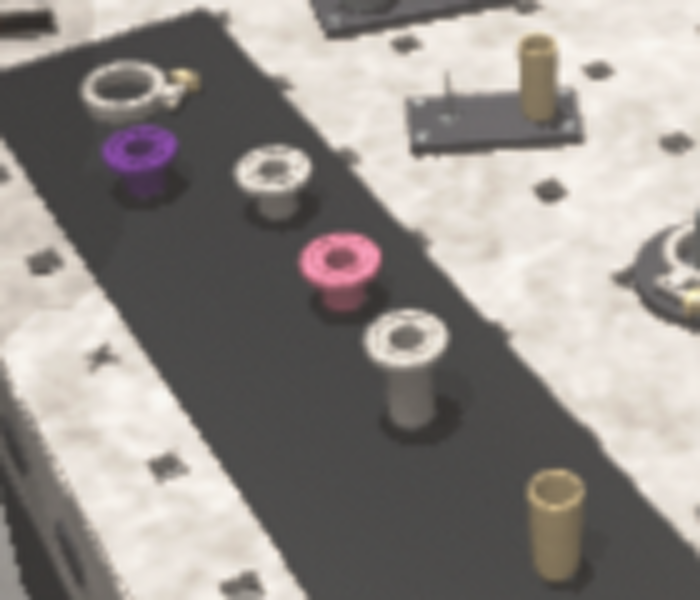

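View pics/s2.png

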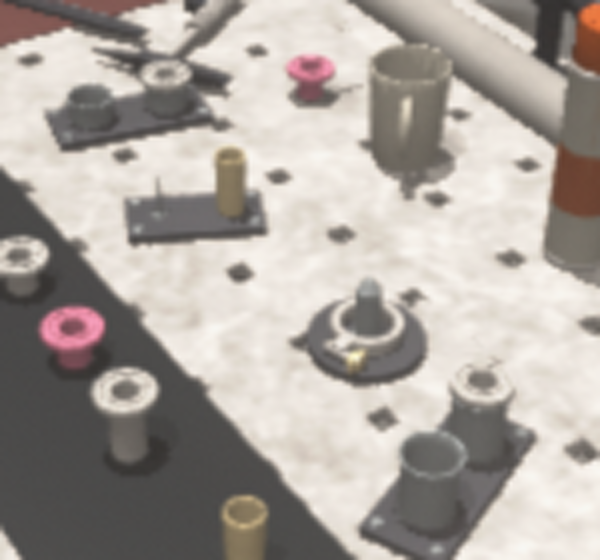

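```bash
cat > h.py <<'E'
import cv2,numpy as np
from scipy.optimize import minimize,least_squares
def cam(env,n):
    c=env.read_camera(n); return c
class C:
    def __init__(s,c):
        s.f=c["frame"];s.K=np.array(c["intrinsics"]);s.r=np.array(c["rvec"],float).ravel();s.t=np.array(c["tvec"],float).ravel()
        s.R=cv2.Rodrigues(s.r)[0];s.o=-s.R.T@s.t
    def proj(s,P): return cv2.projectPoints(np.array(P,float).reshape(-1,3),s.r,s.t,s.K,None)[0].reshape(-1,2)
    def back(s,uv,z):
        d=s.R.T@np.linalg.inv(s.K)@np.array([uv[0],uv[1],1.]); return (s.o+d*(z-s.o[2])/d[2])
def circ(x,y,z,r,n=40):
    a=np.linspace(0,2*np.pi,n,endpoint=False);return np.c_[x+r*np.cos(a),y+r*np.sin(a),0*a+z]
E
python3 - <<'E'
from h import *
from cell import env
import pickle
d={n:{k:np.array(v) for k,v in env.read_camera(n).items()} for n in("side","top")}
pickle.dump(d,open("cams.pkl","wb"))
S,T=C(d["side"]),C(d["top"])
# rough two-view: name, top px, z, side px
for n,tp,sp,z in [("short",(293,256),(255,204),.033),("long",(365,261),(281,238),.058),("clamp",(238,270),(225,188),.017),("nozzle",(414,257),(311,268),.059),
 ("fixshort",(236,180),(291,158),.042),("emptyS",(232,204),(273,165),.034),("fixlong",(408.5,189),(370,236),.068),("emptyL",(419.5,213),(358,253),.06),
 ("post",(360.5,189),(342,211),.062),("fixnoz",(294,190),(307.5,179),.064),("pin",(287,210),(289,185),.046)]:
    print(n,np.round(T.back(tp,z),4),np.round(S.back(sp,z),4))
E
```

```text
short [0.4566 0.0956 0.033 ] [0.4566 0.093  0.033 ]
long [ 0.4394 -0.1069  0.058 ] [ 0.4381 -0.1115  0.058 ]
clamp [0.4193 0.2555 0.017 ] [0.4179 0.2471 0.017 ]
nozzle [ 0.4487 -0.2431  0.059 ] [ 0.4476 -0.2469  0.059 ]
fixshort [0.6798 0.2635 0.042 ] [0.6829 0.2639 0.042 ]
emptyS [0.6097 0.2749 0.034 ] [0.6102 0.2673 0.034 ]
fixlong [ 0.6402 -0.2359  0.068 ] [ 0.6365 -0.2416  0.068 ]
emptyL [ 0.572  -0.2651  0.06  ] [ 0.5757 -0.2687  0.06  ]
post [ 0.6434 -0.0999  0.062 ] [ 0.6413 -0.1089  0.062 ]
fixnoz [0.6426 0.0906 0.064 ] [0.6435 0.0854 0.064 ]
pin [0.5878 0.1123 0.046 ] [0.5879 0.1107 0.046 ]
```

```bash
cat >> h.py <<'E'
def fit(c,rings,xy0,test,up=6,pad=14):
    """rings: list of (dz->z,r). silhouette IoU fit of hull to mask"""
    def hull(xy): return cv2.convexHull(np.vstack([c.proj(circ(xy[0],xy[1],z,r)) for z,r in rings]).astype(np.float32))[:,0]
    def parts(xy): # union of hulls of consecutive rings
        return [cv2.convexHull(np.vstack([c.proj(circ(xy[0],xy[1],z,r)) for z,r in rings[i:i+2]]).astype(np.float32))[:,0] for i in range(len(rings)-1)]
    h=hull(xy0);u0,v0=(h.min(0)-pad).astype(int);u1,v1=(h.max(0)+pad).astype(int)
    crop=cv2.resize(c.f[v0:v1,u0:u1],None,fx=up,fy=up,interpolation=cv2.INTER_CUBIC)
    m=test(crop).astype(np.uint8)
    def ren(xy):
        im=np.zeros(m.shape,np.uint8)
        for p in parts(xy):
            q=((p-[u0,v0]+.5)*up-.5)
            cv2.fillConvexPoly(im,np.round(q*16).astype(np.int32),1,shift=4)
        return im
    # keep component nearest
    n,l,st,ce=cv2.connectedComponentsWithStats(m)
    r=ren(xy0);best=np.bincount(l[r>0],minlength=n);best[0]=0
    m=(l==best.argmax()).astype(np.uint8)
    cs,_=cv2.findContours(m,cv2.RETR_EXTERNAL,cv2.CHAIN_APPROX_NONE);cv2.drawContours(m,cs,-1,1,-1)
    f=lambda xy:1-(ren(xy)&m).sum()/((ren(xy)|m).sum())
    best=min(((f((xy0[0]+a,xy0[1]+b)),xy0[0]+a,xy0[1]+b) for a in np.arange(-.012,.0121,.002) for b in np.arange(-.012,.0121,.002)))
    s=minimize(f,best[1:],method="Nelder-Mead",options=dict(initial_simplex=np.array(best[1:])+[[0,0],[.002,0],[0,.002]],xatol=1e-5))
    vis=crop.copy();e=ren(s.x);cc,_=cv2.findContours(e,cv2.RETR_EXTERNAL,cv2.CHAIN_APPROX_NONE);cv2.drawContours(vis,cc,-1,(0,0,255),1)
    cv2.drawContours(vis,cs,-1,(0,255,0),1)
    return s.x,1-s.fun,vis
def load():
    import pickle
    d=pickle.load(open("cams.pkl","rb"));return C(d["side"]),C(d["top"])
E
cat > m1.py <<'E'
from h import *
S,T=load()
br=lambda t:(lambda im:im.max(2)>t)
vs=[]
for n,rings,xy,t in [("short",[(.033,.023),(.023,.023),(.017,.0125),(.003,.0125)],(.4566,.094),105),
 ("long",[(.058,.022),(.05,.022),(.044,.0125),(.003,.0125)],(.439,-.109),105),
 ("nozzle",[(.059,.013),(.033,.013),(.003,.0105)],(.448,-.245),85)]:
    for c,nm in((T,"top"),(S,"side")):
        x,q,v=fit(c,rings,xy,br(t));print(n,nm,np.round(x,4),round(q,3));vs.append(cv2.resize(v,(250,250)))
cv2.imwrite("pics/m1.png",np.vstack([np.hstack(vs[:3]),np.hstack(vs[3:])]))
E
python3 m1.py
```

```text
short top [0.4572 0.0993] 0.973
short side [0.4578 0.1027] 0.8
long top [ 0.4405 -0.1072] 0.97
long side [ 0.4407 -0.1046] 0.645
nozzle top [ 0.45   -0.2443] 0.817
nozzle side [ 0.4482 -0.2434] 0.874
```

View pics/m1.png

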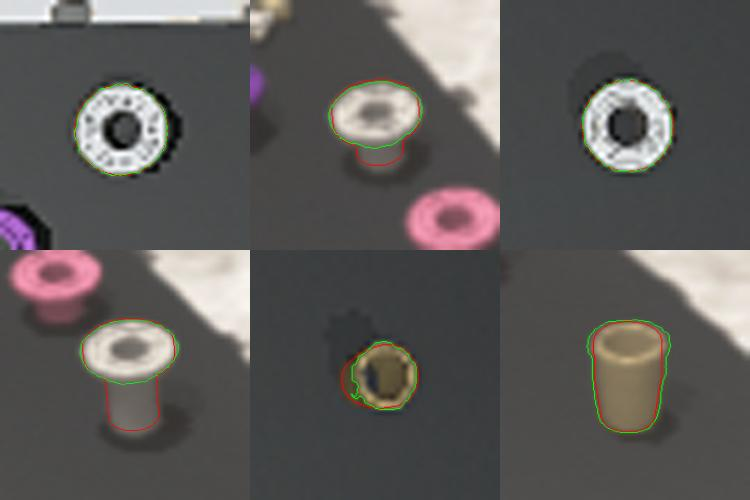

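```bash
cat > m1.py <<'E'
from h import *
S,T=load()
br=lambda t:(lambda im:im.max(2)>t)
vs=[]
for n,rings,xy,t,t2 in [("short",[(.033,.023),(.023,.023),(.017,.0125),(.003,.0125)],(.4566,.098),125,88),
 ("long",[(.058,.022),(.05,.022),(.044,.0125),(.003,.0125)],(.439,-.107),125,88),
 ("nozzle",[(.059,.013),(.033,.013),(.003,.0105)],(.448,-.245),80,92)]:
    for c,nm,tt in((T,"top",t),(S,"side",t2)):
        x,q,v=fit(c,rings,xy,br(tt));print(n,nm,np.round(x,4),round(q,3));vs.append(cv2.resize(v,(250,250)))
cv2.imwrite("pics/m1.png",np.vstack([np.hstack(vs[:3]),np.hstack(vs[3:])]))
for z,uv in((.0,S.proj([[.44,-.107,.003],[.44,-.107,.058]])),):print(uv)
E
python3 m1.py
```

```text
short top [0.4571 0.0993] 0.951
short side [0.4572 0.1024] 0.916
long top [ 0.4404 -0.1072] 0.952
long side [ 0.4408 -0.1053] 0.915
nozzle top [ 0.4497 -0.2446] 0.859
nozzle side [ 0.4484 -0.2432] 0.931
[[281.79558524 251.53787902]
 [280.82177272 236.77093275]]
```

View pics/m1.png

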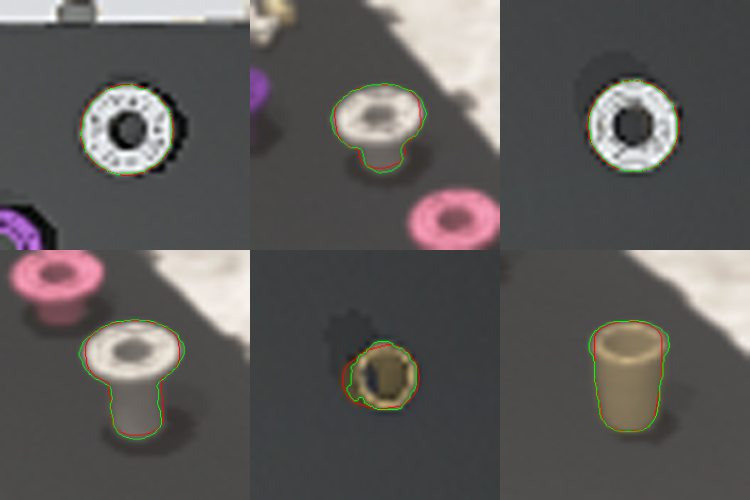

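```bash
cat > m2.py <<'E'
from h import *
S,T=load()
def op(t,k):
    def g(im):
        m=(im.max(2)>t).astype(np.uint8)
        n,l,st,ce=cv2.connectedComponentsWithStats(m)
        cs,_=cv2.findContours(m,cv2.RETR_EXTERNAL,cv2.CHAIN_APPROX_NONE);cv2.drawContours(m,cs,-1,1,-1)
        return cv2.morphologyEx(m,cv2.MORPH_OPEN,cv2.getStructuringElement(cv2.MORPH_ELLIPSE,(k,k)))
    return g
vs=[]
for c,nm,tt,k in((T,"top",115,71),(S,"side",85,51)):
    x,q,v=fit(c,[(.017,.027),(.003,.027)],(.419,.256),op(tt,k));print(nm,np.round(x,4),round(q,3));vs.append(cv2.resize(v,(350,350)))
cv2.imwrite("pics/m2.png",np.hstack(vs))
print(T.proj([.419,.256,.01]),S.proj([.419,.256,.01]))
E
python3 m2.py
python3 - <<'E'
import cv2
t=cv2.imread("pics/top0.png")
s=cv2.imread("pics/side0.png")
def z(im,u,v,w,h,f): return cv2.resize(im[v:v+h,u:u+w],None,fx=f,fy=f,interpolation=cv2.INTER_CUBIC)
import numpy as np
a=[z(t,210,165,50,60,6),z(t,268,172,50,60,6),z(t,335,172,50,60,6)]
b=[z(t,385,172,50,60,6),z(s,258,145,50,60,6),z(s,275,170,50,60,6)]
b2=[z(s,320,195,50,60,6),z(s,335,220,50,60,6),z(t,215,245,50,60,6)]
cv2.imwrite("pics/z1.png",cv2.resize(np.hstack(a),None,fx=.88,fy=.88))
cv2.imwrite("pics/z2.png",cv2.resize(np.hstack(b),None,fx=.88,fy=.88))
cv2.imwrite("pics/z3.png",cv2.resize(np.hstack(b2),None,fx=.88,fy=.88))
E
```

```text
top [0.4201 0.2592] 0.941
side [0.4203 0.2613] 0.535
[[238.38561201 270.10804507]] [[224.59050063 188.32984786]]
```

View pics/m2.png

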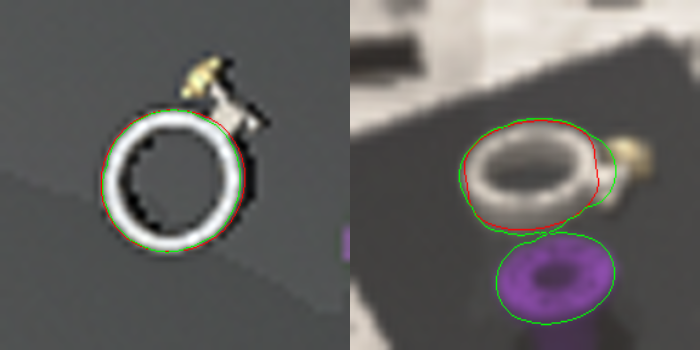

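View pics/z1.png

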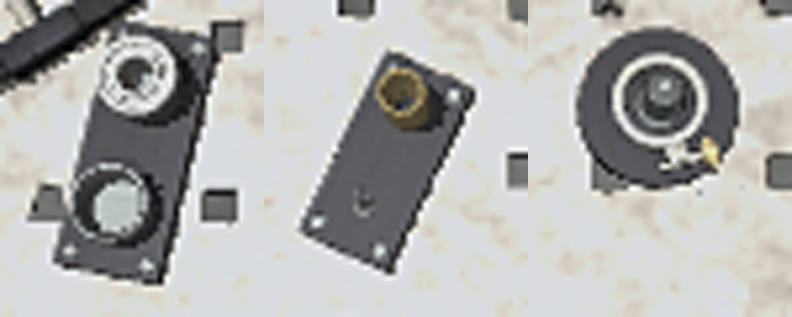

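View pics/z2.png

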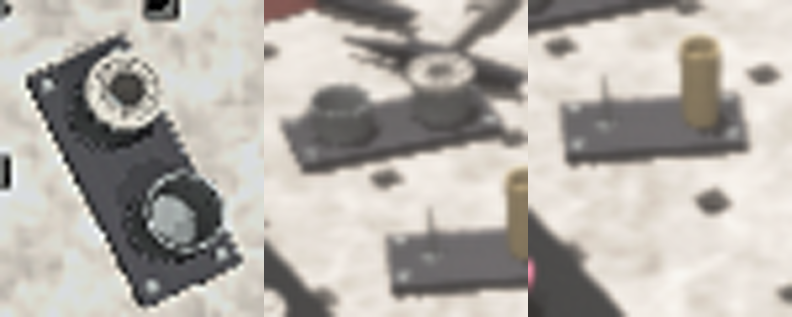

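View pics/z3.png

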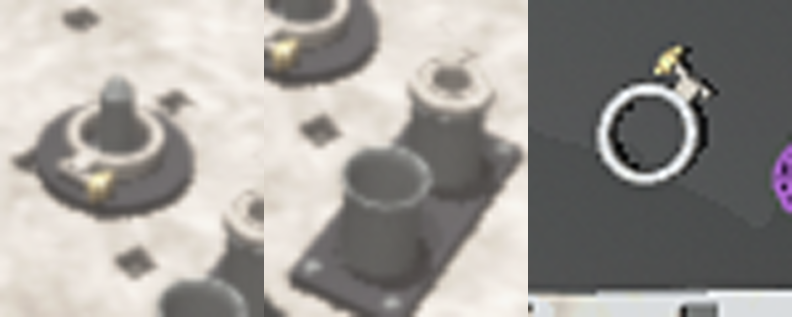

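```bash
cat > m3.py <<'E'
from h import *
S,T=load()
def rect(x,y,yaw,L,W,z):
    c,s=np.cos(yaw),np.sin(yaw)
    return np.array([[x+a*c-b*s,y+a*s+b*c,z] for a,b in((L/2,W/2),(L/2,-W/2),(-L/2,-W/2),(-L/2,W/2))])
def model(kind,p):
    x,y=p[:2]
    if kind=="clamp":
        return [np.vstack([circ(x,y,0,.046),circ(x,y,.008,.046)]),np.vstack([circ(x,y,.008,.010),circ(x,y,.052,.010),circ(x,y,.062,.006)])]
    yaw=p[2];L,W,sp=dict(low=(.146,.062,.072),high=(.146,.062,.072),noz=(.116,.056,.060))[kind]
    c,s=np.cos(yaw),np.sin(yaw);mx,my=x+c*sp/2,y+s*sp/2;fx,fy=x+c*sp,y+s*sp
    o=[np.vstack([rect(mx,my,yaw,L,W,0),rect(mx,my,yaw,L,W,.008)])]
    if kind=="noz": o+=[np.vstack([circ(fx,fy,.008,.0105),circ(fx,fy,.038,.013),circ(fx,fy,.064,.013)])]
    else:
        h=.034 if kind=="low" else .060; r=.023 if kind=="low" else .022
        o+=[np.vstack([circ(x,y,.008,.022),circ(x,y,h,.022)]),np.vstack([circ(fx,fy,.008,.022),circ(fx,fy,h,.022)]),np.vstack([circ(fx,fy,h,r),circ(fx,fy,h+.008,r)])]
    return o
def run(c,kind,p0,thr,up=5):
    H=[c.proj(q) for q in model(kind,p0)];A=np.vstack(H)
    u0,v0=(A.min(0)-8).astype(int);u1,v1=(A.max(0)+9).astype(int)
    crop=cv2.resize(c.f[v0:v1,u0:u1],None,fx=up,fy=up,interpolation=cv2.INTER_CUBIC)
    def ren(p):
        im=np.zeros(crop.shape[:2],np.uint8)
        for q in model(kind,p):
            h=cv2.convexHull(c.proj(q).astype(np.float32))[:,0]
            cv2.fillConvexPoly(im,np.round(((h-[u0,v0]+.5)*up-.5)*16).astype(np.int32),1,shift=4)
        return im
    near=cv2.dilate(ren(p0),np.ones((31,31)))
    sat=crop.max(2).astype(int)-crop.min(2)
    m=((crop.max(2)<thr)|(sat>45)).astype(np.uint8)
    cs,_=cv2.findContours(m,cv2.RETR_EXTERNAL,cv2.CHAIN_APPROX_NONE)
    cs=[max(cs,key=cv2.contourArea)];m[:]=0;cv2.drawContours(m,cs,-1,1,-1)
    m=cv2.morphologyEx(m,cv2.MORPH_OPEN,np.ones((9,9)))
    def f(p):
        r=ren(p);return ((r^m)*(near>0)).sum()/ (r.sum())
    n=len(p0);st=[.004,.004,np.radians(3)][:n]
    x=np.array(p0,float)
    for k in range(4):
        sim=np.vstack([x]+[x+np.eye(n)[i]*st[i]*(1 if k%2 else -1) for i in range(n)])
        x=minimize(f,x,method="Nelder-Mead",options=dict(initial_simplex=sim,xatol=1e-5,fatol=1e-5)).x
    vis=crop.copy();e=ren(x);cc,_=cv2.findContours(e,cv2.RETR_EXTERNAL,cv2.CHAIN_APPROX_NONE);cv2.drawContours(vis,cc,-1,(0,0,255),1)
    cc,_=cv2.findContours(m,cv2.RETR_EXTERNAL,cv2.CHAIN_APPROX_NONE);cv2.drawContours(vis,cc,-1,(0,200,0),1)
    return x,f(x),cv2.resize(vis,(195,280))
vs=[]
for kind,p in [("low",(.61,.275,-.15)),("high",(.573,-.265,.41)),("noz",(.588,.113,-.35)),("clamp",(.642,-.101))]:
    for c,n,t in((T,"top",150),(S,"side",150)):
        x,e,v=run(c,kind,p,t);vs.append(v);y=x.copy()
        if len(y)>2:y[2]=np.degrees(y[2])
        print(kind,n,np.round(y,4),round(e,3))
cv2.imwrite("pics/m3.png",np.vstack([np.hstack(vs[:4]),np.hstack(vs[4:])]))
E
python3 m3.py
```

```text
low top [  0.6129   0.2799 -12.1697] 0.253
low side [  0.6134   0.2762 -13.3907] 0.307
high top [ 0.5757 -0.2654 24.487 ] 0.193
high side [ 0.5751 -0.2689 25.3537] 0.187
noz top [  0.5919   0.1174 -25.211 ] 0.024
noz side [  0.5897   0.1159 -26.6928] 0.13
clamp top [ 0.6467 -0.1004] 0.045
clamp side [ 0.6429 -0.1037] 0.514
```

View pics/m3.png

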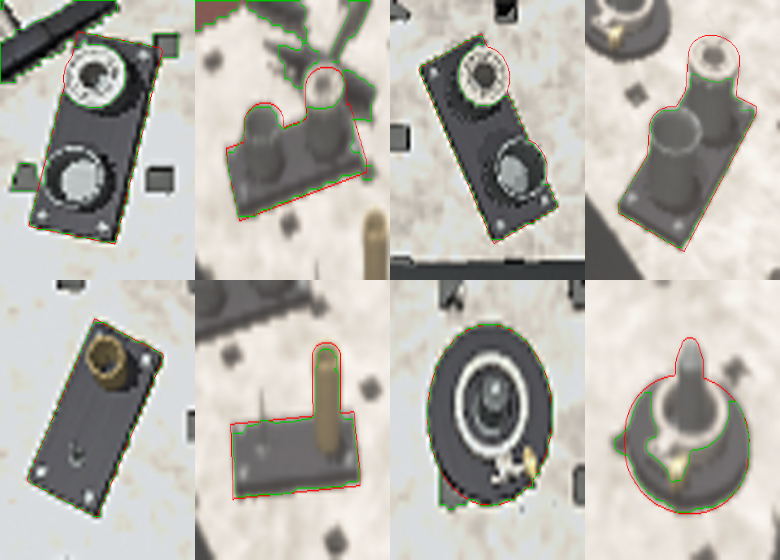

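```bash
cat > go.py <<'E'
import sys,numpy as np
from scipy.spatial.transform import Rotation as Ro
from cell import env
o=env.get_obs();p=np.array(o["tool_pos"]);R=Ro.from_euler("xyz",o["tool_rot"],degrees=True)
print("t",round(o["time_s"],2),"p",np.round(p,4),"rot",np.round(o["tool_rot"],2),"F",np.round(o["force"],1),"w",round(o["grip_width"],4),"q7",np.round(o["qpos"],0))
v=list(map(float,sys.argv[1:]))
for i in range(0,len(v),4):
    x,y,z,yaw=v[i:i+4]
    T=Ro.from_euler("xyz",[180,0,yaw],degrees=True)
    print(np.round(R.inv().apply(np.array([x,y,z])-p),4),np.round((R.inv()*T).as_rotvec(degrees=True),2),"dist",round(np.linalg.norm([x,y,z]-p),3))
E
python3 go.py .457 .1005 .12 167 .457 .1005 .026 167
python3 - <<'E'
from h import *
S,T=load()
for n,uv in(("can",(397,200)),("mug",(352,182)),("pink2",(327,162))):print(n,S.back(uv,0))
E
```

```text
t 0.2 p [0.2848 0.5839 0.2219] rot [-179.93    0.    154.  ] F [-0.8  0.8 -0.1] w 0.0872 q7 [-63.  18.  -4.  83.   1.  79.  -3.]
[-0.3666 -0.3589  0.1023] [ -0.07  -0.   -13.  ] dist 0.523
[-0.3666 -0.3588  0.1963] [ -0.07  -0.   -13.  ] dist 0.549
can [ 0.87805908 -0.0971678   0.        ]
mug [0.81656303 0.06757265 0.        ]
pink2 [0.81855047 0.227668   0.        ]
```

What could be taken for the short ferrule, in top-image pixels:
- **Loose stainless, short tube:** (293,256). This is the one I choose; the crop shows stainless with a short tube.
- **Pink look-alikes:** (327,257) and (253,138).
- **Purple look-alike:** (270,278).
- **Long ferrule:** (365,261).
- **Fixed ferrules:** (236,180) and (408,189).

The low rack is the left one at (235,190), and the high rack is the right one at (410,200).

servo_tool:
  increments:
    - [[-0.02, -0.02, 0.005, 0, 0, -4, 0.55], [-0.05, -0.05, 0.015, 0, 0, -13, 0.55], [-0.3666, -0.3589, 0.1023, 0, 0, -13, 0.55], [-0.3666, -0.3589, 0.1023, 0, 0, -13, 0.55], [-0.3666, -0.3589, 0.1023, 0, 0, -13, 0.55], [-0.3666, -0.3589, 0.1023, 0, 0, -13, 0.55], [-0.3666, -0.3589, 0.1023, 0, 0, -13, 0.55], [-0.3666, -0.3589, 0.1023, 0, 0, -13, 0.55], [-0.3666, -0.3589, 0.1023, 0, 0, -13, 0.55], [-0.3666, -0.3589, 0.1023, 0, 0, -13, 0.55], [-0.3666, -0.3589, 0.1023, 0, 0, -13, 0.55], [-0.3666, -0.3589, 0.1023, 0, 0, -13, 0.55], [-0.3666, -0.3589, 0.1023, 0, 0, -13, 0.55], [-0.3666, -0.3589, 0.1023, 0, 0, -13, 0.55], [-0.3666, -0.3589, 0.1023, 0, 0, -13, 0.55]]
  squeeze: 30

```text
time_s: 1.7
tool_pos: [0.4569, 0.1026, 0.1205]
tool_rot: [180.0, 0.0, 167.2]
force: [-0.5, -0.0, 0.1]
grip_width: 0.0675
```

```bash
python3 go.py .457 .1005 .026 167
python3 - <<'E'
from h import *
from cell import env
import pickle
for n,r in(("side",(150,60)),("top",(190,150))):
    c=C(env.read_camera(n));
    f=c.f.copy()
    cv2.imwrite(f"pics/a_{n}.png",f)
    o=env.get_obs();print(n,c.proj([o["tool_pos"],[.457,.1005,.033]]))
s=cv2.imread("pics/a_side.png")[100:240,190:330];t=cv2.imread("pics/a_top.png")[200:340,230:370]
cv2.imwrite("pics/a.png",cv2.resize(np.hstack([s,t]),None,fx=2.8,fy=2.8,interpolation=cv2.INTER_CUBIC))
E
```

```text
t 1.7 p [0.4569 0.1026 0.1205] rot [1.7997e+02 1.0000e-02 1.6716e+02] F [-0.5 -0.   0.1] w 0.0675 q7 [-32.   0.  17. 116.  -0.  64.  61.]
[-0.0005 -0.0021  0.0945] [0.03 0.01 0.16] dist 0.095
side [[251.10425875 178.99969259]
 [254.08836716 202.72877347]]
top [[287.32526472 254.44165097]
 [291.28105045 255.89181495]]
```

View pics/a.png

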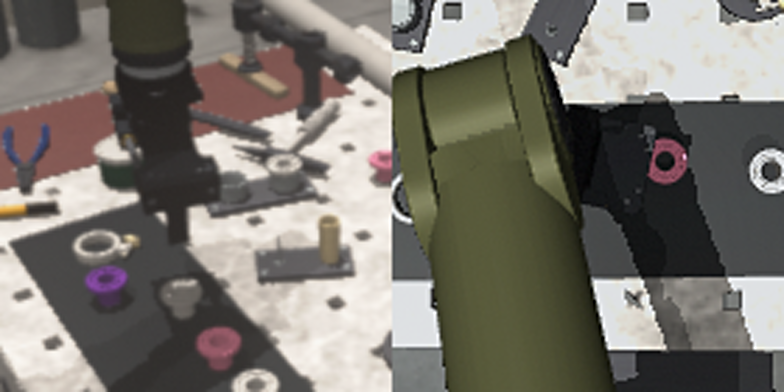

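Run:
```python
from h import *
S,T=load()
d=np.array([np.cos(np.radians(77)),np.sin(np.radians(77)),0]);x=np.array([-np.sin(np.radians(77)),np.cos(np.radians(77)),0])
p=np.array([.4569,.1026,.1205])
pts=[p-d*a+x*b for a in(.034,.049) for b in(-.0095,.0095)]
q=S.proj(pts);print(q)
im=cv2.imread("pics/a_side.png")
up=10;u0,v0=225,150
c=cv2.resize(im[v0:v0+60,u0:u0+60],None,fx=up,fy=up,interpolation=cv2.INTER_CUBIC)
c=np.clip(c.astype(float)*1.8,0,255).astype(np.uint8)
for u,v in q: cv2.circle(c,(int((u-u0+.5)*up),int((v-v0+.5)*up)),3,(0,0,255),-1)
cv2.imwrite("pics/fing.png",c)
```

```text
[[256.74144534 184.46284175]
 [250.2992412  185.68384932]
 [257.88603683 187.23086656]
 [251.38228697 188.47827385]]
```

View pics/fing.png

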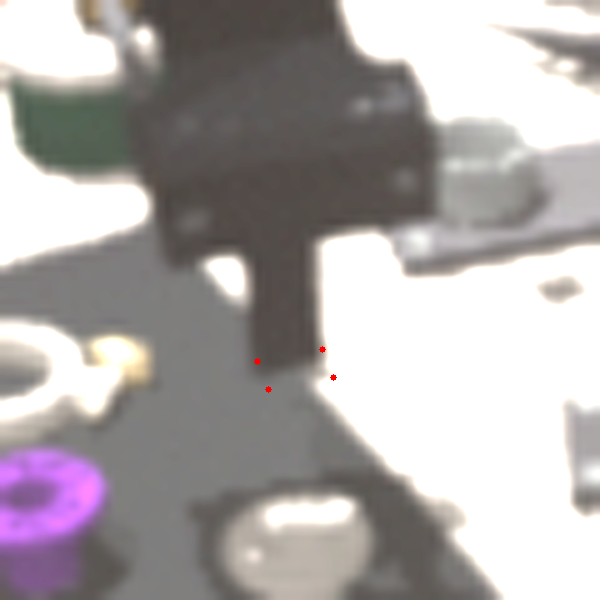

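servo_tool:
  increments:
    - [[0, -0.002, 0.03, 0, 0, 0, 0.55], [-0.0005, -0.002, 0.06, 0, 0, 0, 0.55], [-0.0005, -0.002, 0.08, 0, 0, 0, 0.55], [-0.0005, -0.002, 0.0945, 0, 0, 0, 0.55], [-0.0005, -0.002, 0.0945, 0, 0, 0, 0.55], [-0.0005, -0.002, 0.0945, 0, 0, 0, -0.2], [-0.0005, -0.002, 0.0945, 0, 0, 0, -0.2], [-0.0005, -0.002, 0.0945, 0, 0, 0, -0.2], [-0.0005, -0.002, 0.0945, 0, 0, 0, -0.2], [-0.0005, -0.002, 0.0945, 0, 0, 0, -0.2], [-0.0005, -0.002, 0.0945, 0, 0, 0, -0.2]]

```text
time_s: 2.9
tool_pos: [0.4578, 0.0991, 0.0266]
tool_rot: [180.0, 0.1, 167.0]
force: [-0.9, -0.6, 6.1]
grip_width: 0.0429
```

```bash
python3 go.py .457 .1005 .12 167.3 .613 .2785 .085 167.3
```

```text
t 2.9 p [0.4578 0.0991 0.0266] rot [1.7995e+02 6.0000e-02 1.6700e+02] F [-0.9 -0.6  6.1] w 0.0429 q7 [-31.   8.  17. 121.  -3.  52.  64.]
[ 0.001   0.0013 -0.0934] [ 0.05  0.06 -0.3 ] dist 0.093
[-0.1109  0.2098 -0.0581] [ 0.05  0.06 -0.3 ] dist 0.244
```

```bash
cat > look.py <<'E'
import sys
from h import *
from cell import env
# look.py name side_u side_v top_u top_v w
n=sys.argv[1];a=list(map(int,sys.argv[2:]));w=a[4];vs=[]
for nm,u,v in(("side",a[0],a[1]),("top",a[2],a[3])):
    c=env.read_camera(nm)["frame"];cv2.imwrite(f"pics/{n}_{nm}.png",c)
    c=cv2.copyMakeBorder(c,w,w,w,w,cv2.BORDER_CONSTANT)
    vs.append(cv2.resize(c[v:v+2*w,u:u+2*w],(395,395),interpolation=cv2.INTER_CUBIC))
cv2.imwrite(f"pics/{n}.png",np.clip(np.hstack(vs).astype(float)*1.5,0,255))
E
python3 look.py b 255 200 292 250 30
```

```text
[ WARN:0@4.399] global loadsave.cpp:1063 imwrite_ Unsupported depth image for selected encoder is fallbacked to CV_8U.
```

View pics/b.png

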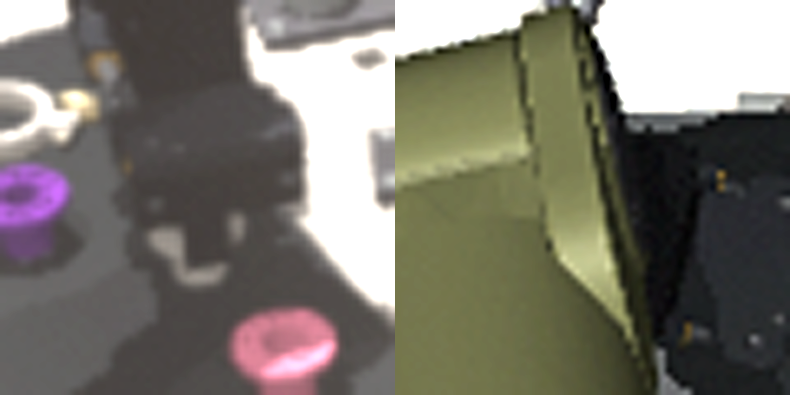

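servo_tool:
  increments:
    - [[0, 0, 0, 0, 0, 0, 0.4], [0, 0, 0, 0, 0, 0, 0.4], [0, 0, 0.0075, 0, 0, 0, 0.4], [0, 0, 0.0075, 0, 0, 0, 0.4], [0, 0, 0.0075, 0, 0, 0, -0.2], [0, 0, 0.0075, 0, 0, 0, -0.2], [0, 0, 0.0075, 0, 0, 0, -0.2], [0, 0, 0.0075, 0, 0, 0, -0.2], [0, 0, 0.0075, 0, 0, 0, -0.2]]

```text
time_s: 3.9
tool_pos: [0.4572, 0.0989, 0.0183]
tool_rot: [180.0, 0.0, 167.0]
force: [0.1, 0.1, -0.7]
grip_width: 0.0431
```

```bash
python3 go.py .457 .1005 .12 167.3 .613 .2785 .085 167.3
```

```text
t 3.9 p [0.4572 0.0989 0.0183] rot [1.7999e+02 1.0000e-02 1.6700e+02] F [ 0.1  0.1 -0.7] w 0.0431 q7 [-31.   9.  17. 121.  -3.  51.  64.]
[ 0.0006  0.0015 -0.1017] [ 0.01  0.01 -0.3 ] dist 0.102
[-0.1114  0.21   -0.0666] [ 0.01  0.01 -0.3 ] dist 0.247
```

servo_tool:
  increments:
    - [[0, 0, 0, 0, 0, 0, 0.3], [0, 0, 0, 0, 0, 0, 0.3], [0, 0.0013, -0.006, 0, 0, 0, 0.3], [0, 0.0013, -0.006, 0, 0, 0, 0.3], [0, 0.0013, -0.006, 0, 0, 0, 0.3], [0, 0.0013, -0.006, 0, 0, 0, -0.2], [0, 0.0013, -0.006, 0, 0, 0, -0.2], [0, 0.0013, -0.006, 0, 0, 0, -0.2], [0, 0.0013, -0.006, 0, 0, 0, -0.2], [0, 0.0013, -0.012, 0, 0, 0, -0.2], [0, 0.0013, -0.03, 0, 0, 0, -0.2], [0, 0.0013, -0.07, 0, 0, 0, -0.2], [0, 0.0013, -0.1, 0, 0, 0, -0.2], [0, 0.0013, -0.1, 0, 0, 0, -0.2], [0, 0.0013, -0.1, 0, 0, 0, -0.2]]
  squeeze: 40

```text
time_s: 5.4
tool_pos: [0.4578, 0.1003, 0.119]
tool_rot: [179.9, 0.1, 167.0]
force: [-0.1, -0.0, -0.3]
grip_width: 0.0425
```

```bash
python3 look.py c 255 180 292 250 30 2>/dev/null;  python3 go.py .613 .2785 .085 167.3
```

```text
t 5.5 p [0.4566 0.0999 0.1173] rot [-1.7995e+02 -9.0000e-02  1.6700e+02] F [ 0.3  0.1 -0.7] w 0.0427 q7 [-32.   1.  17. 116.  -0.  63.  62.]
[-0.1123  0.2092  0.0319] [-0.05 -0.09 -0.3 ] dist 0.24
```

View pics/c.png

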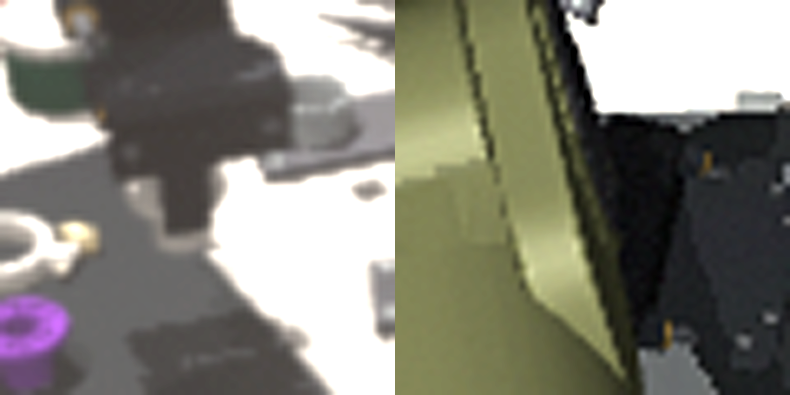

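servo_tool:
  increments:
    - [[-0.012, 0.02, 0, 0, 0, 0, -0.2], [-0.025, 0.045, 0, 0, 0, 0, -0.2], [-0.045, 0.08, 0, 0, 0, 0, -0.2], [-0.065, 0.12, 0.0, 0, 0, 0, -0.2], [-0.085, 0.16, 0.01, 0, 0, 0, -0.2], [-0.1, 0.19, 0.02, 0, 0, 0, -0.2], [-0.112, 0.209, 0.032, 0, 0, -0.3, -0.2], [-0.112, 0.209, 0.032, 0, 0, -0.3, -0.2], [-0.112, 0.209, 0.032, 0, 0, -0.3, -0.2], [-0.112, 0.209, 0.032, 0, 0, -0.3, -0.2]]

```text
time_s: 6.5
tool_pos: [0.6131, 0.2771, 0.0858]
tool_rot: [-179.9, -0.0, 167.2]
force: [-0.7, 0.1, -0.4]
grip_width: 0.0432
```

```bash
python3 look.py d 275 150 235 200 30 2>/dev/null;  python3 go.py .613 .2785 .085 167.3 .613 .2785 .036 167.3
```

```text
t 6.6 p [0.6135 0.2774 0.0868] rot [1.8000e+02 2.0000e-02 1.6722e+02] F [ 0.4 -0.  -0.4] w 0.0425 q7 [-37.  26.  13.  89.  -6.  65.  55.]
[0.0008 0.0009 0.0018] [ 0.    0.02 -0.08] dist 0.002
[0.0008 0.0009 0.0508] [ 0.    0.02 -0.08] dist 0.051
```

View pics/d.png

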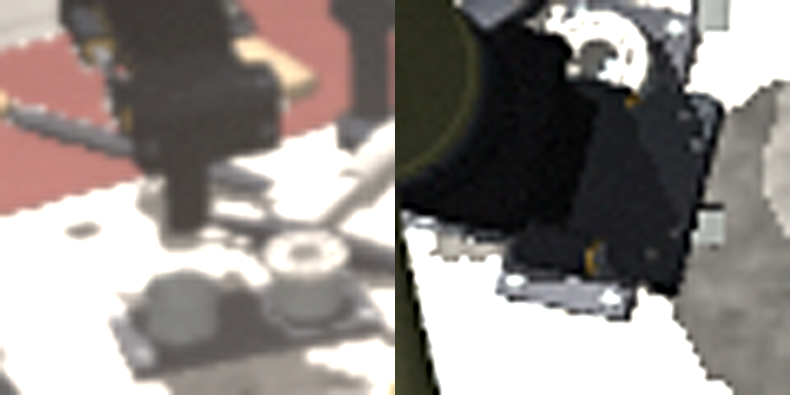

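servo_tool:
  increments:
    - [[0, 0, 0.01, 0, 0, 0, -0.2], [0, 0, 0.02, 0, 0, 0, -0.2], [0, 0, 0.03, 0, 0, 0, -0.2], [0, 0, 0.038, 0, 0, 0, -0.2], [0, 0, 0.044, 0, 0, 0, -0.2], [0, 0, 0.048, 0, 0, 0, -0.2], [0, 0, 0.0505, 0, 0, 0, -0.2], [0, 0, 0.0505, 0, 0, 0, -0.2], [0, 0, 0.0505, 0, 0, 0, -0.2]]

```text
time_s: 7.5
tool_pos: [0.6139, 0.2787, 0.0361]
tool_rot: [180.0, 0.0, 167.3]
force: [-0.5, 0.2, -0.7]
grip_width: 0.0428
```

```bash
python3 look.py e 275 160 235 200 30 2>/dev/null;  python3 go.py .613 .2785 .036 167.3
```

```text
t 7.6 p [0.614  0.2788 0.0363] rot [1.7996e+02 4.0000e-02 1.6730e+02] F [ 1.1 -0.9 -0.3] w 0.0429 q7 [-36.  29.  13.  91.  -7.  60.  56.]
[ 0.0009 -0.0005  0.0003] [ 0.04  0.04 -0.  ] dist 0.001
```

View pics/e.png

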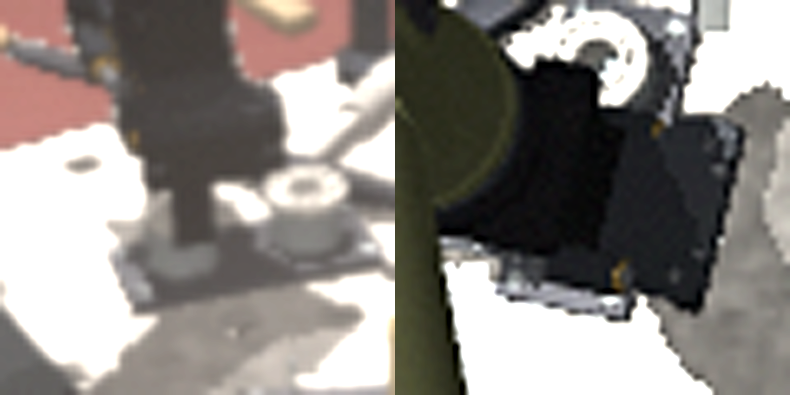

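servo_tool:
  increments:
    - [[0, 0, 0.001, 0, 0, 0, 0.3], [0, 0, 0.001, 0, 0, 0, 0.3], [0, 0, 0.001, 0, 0, 0, 0.3], [0, 0, 0.0, 0, 0, 0, 0.3], [0, 0, -0.03, 0, 0, 0, 0.3], [0, 0, -0.075, 0, 0, 0, 0.3], [0, 0, -0.1, 0, 0, 0, 0.3]]

```text
time_s: 8.3
tool_pos: [0.615, 0.2791, 0.1396]
tool_rot: [179.8, 0.2, 167.3]
force: [-0.2, 0.1, 0.6]
grip_width: 0.0567
```

```bash
python3 look.py f 280 160 235 200 30 2>/dev/null;  python3 go.py .613 .2785 .06 167.3 .4405 -.1065 .14 25
```

```text
t 8.4 p [0.6166 0.2798 0.1415] rot [179.65   0.41 167.29] F [ 0.6 -0.5  0.9] w 0.0566 q7 [-37.  24.  14.  86.  -6.  70.  55.]
[ 0.0038 -0.0025  0.0815] [ 0.35  0.41 -0.01] dist 0.082
[ 0.0868 -0.4156 -0.0016] [  0.65  -0.26 142.29] dist 0.425
```

View pics/f.png

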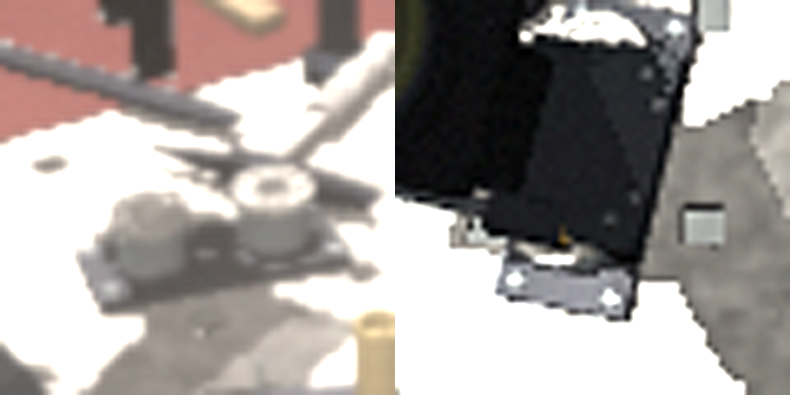

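servo_tool:
  increments:
    - [[0.087, -0.415, 0, 0, 0, 142.3, 0.5], [0.087, -0.415, 0, 0, 0, 142.3, 0.5], [0.087, -0.415, 0, 0, 0, 142.3, 0.5], [0.087, -0.415, 0, 0, 0, 142.3, 0.5], [0.087, -0.415, 0, 0, 0, 142.3, 0.5], [0.087, -0.415, 0, 0, 0, 142.3, 0.5], [0.087, -0.415, 0, 0, 0, 142.3, 0.5], [0.087, -0.415, 0, 0, 0, 142.3, 0.5], [0.087, -0.415, 0, 0, 0, 142.3, 0.5], [0.087, -0.415, 0, 0, 0, 142.3, 0.5], [0.087, -0.415, 0, 0, 0, 142.3, 0.5], [0.087, -0.415, 0, 0, 0, 142.3, 0.5], [0.087, -0.415, 0, 0, 0, 142.3, 0.5], [0.087, -0.415, 0, 0, 0, 142.3, 0.5], [0.087, -0.415, 0, 0, 0, 142.3, 0.5], [0.087, -0.415, 0, 0, 0, 142.3, 0.5], [0.087, -0.415, 0, 0, 0, 142.3, 0.5], [0.087, -0.415, 0, 0, 0, 142.3, 0.5], [0.087, -0.415, 0, 0, 0, 142.3, 0.5]]

```text
time_s: 10.3
tool_pos: [0.4371, -0.1071, 0.1354]
tool_rot: [-180.0, 0.0, 25.1]
force: [-0.8, 0.1, 0.3]
grip_width: 0.0653
```

```bash
python3 look.py g 280 160 235 200 25 2>/dev/null;  python3 go.py .4405 -.1065 .0505 25
```

```text
t 10.4 p [ 0.4373 -0.1071  0.1355] rot [-1.7999e+02  1.0000e-02  2.5090e+01] F [ 0.8 -1.1 -0.4] w 0.0653 q7 [-21.  -4.  31. 118.   2.  66. -56.]
[0.0031 0.0008 0.085 ] [-0.01  0.01  0.09] dist 0.085
```

View pics/g.png

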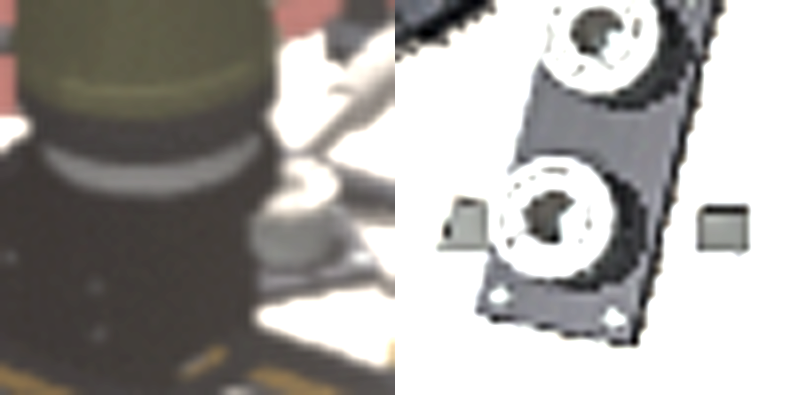

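servo_tool:
  increments:
    - [[0.003, 0.001, 0.03, 0, 0, 0, 0.5], [0.003, 0.001, 0.06, 0, 0, 0, 0.5], [0.003, 0.001, 0.078, 0, 0, 0, 0.5], [0.003, 0.001, 0.085, 0, 0, 0, 0.5], [0.003, 0.001, 0.085, 0, 0, 0, 0.5], [0.003, 0.001, 0.085, 0, 0, 0, -0.2], [0.003, 0.001, 0.085, 0, 0, 0, -0.2], [0.003, 0.001, 0.085, 0, 0, 0, -0.2], [0.003, 0.001, 0.085, 0, 0, 0, -0.2], [0.003, 0.001, 0.085, 0, 0, 0, -0.2]]

```text
time_s: 11.4
tool_pos: [0.4413, -0.1067, 0.0514]
tool_rot: [180.0, -0.1, 25.0]
force: [-0.3, -0.1, 3.5]
grip_width: 0.0413
```

```bash
python3 look.py h 281 240 365 250 30 2>/dev/null;  python3 go.py .4405 -.1065 .14 25 .5755 -.267 .14 25
```

```text
t 11.5 p [ 0.4413 -0.1067  0.0514] rot [ 1.7998e+02 -8.0000e-02  2.5000e+01] F [0.4 0.8 4.4] w 0.0417 q7 [-20.   4.  32. 122.  -2.  55. -52.]
[-0.0005 -0.0005 -0.0886] [ 0.02 -0.08  0.  ] dist 0.089
[ 0.054   0.202  -0.0885] [ 0.02 -0.08  0.  ] dist 0.227
```

View pics/h.png

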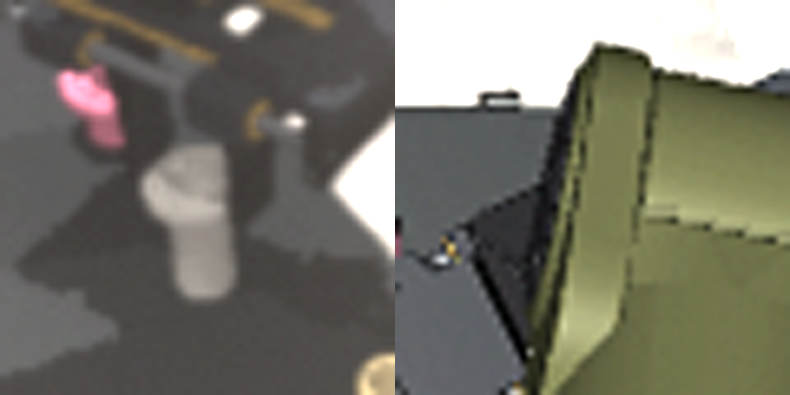

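servo_tool:
  increments:
    - [[0, 0, -0.006, 0, 0, 0, -0.2], [0, 0, -0.025, 0, 0, 0, -0.2], [0, 0, -0.055, 0, 0, 0, -0.2], [0, 0, -0.085, 0, 0, 0, -0.2], [0.01, 0.02, -0.0885, 0, 0, 0, -0.2], [0.02, 0.055, -0.0885, 0, 0, 0, -0.2], [0.03, 0.09, -0.0885, 0, 0, 0, -0.2], [0.04, 0.13, -0.0885, 0, 0, 0, -0.2], [0.048, 0.165, -0.0885, 0, 0, 0, -0.2], [0.054, 0.19, -0.0885, 0, 0, 0, -0.2], [0.054, 0.202, -0.0885, 0, 0, 0, -0.2], [0.054, 0.202, -0.0885, 0, 0, 0, -0.2], [0.054, 0.202, -0.0885, 0, 0, 0, -0.2]]

```text
time_s: 12.8
tool_pos: [0.5741, -0.2661, 0.1389]
tool_rot: [-179.9, 0.0, 25.0]
force: [0.6, -0.5, -0.3]
grip_width: 0.041
```

```bash
python3 look.py i 357 240 415 200 35 2>/dev/null;  python3 go.py .5755 -.267 .115 24.9 .5755 -.267 .0635 24.9
```

```text
t 12.9 p [ 0.5745 -0.2654  0.1393] rot [-1.7991e+02 -3.0000e-02  2.5070e+01] F [ 0.2  0.  -0.2] w 0.0411 q7 [ -7.  22.  37.  93. -14.  70. -32.]
[0.0002 0.0019 0.0243] [-0.09 -0.03  0.17] dist 0.024
[0.0002 0.002  0.0758] [-0.09 -0.03  0.17] dist 0.076
```

View pics/i.png

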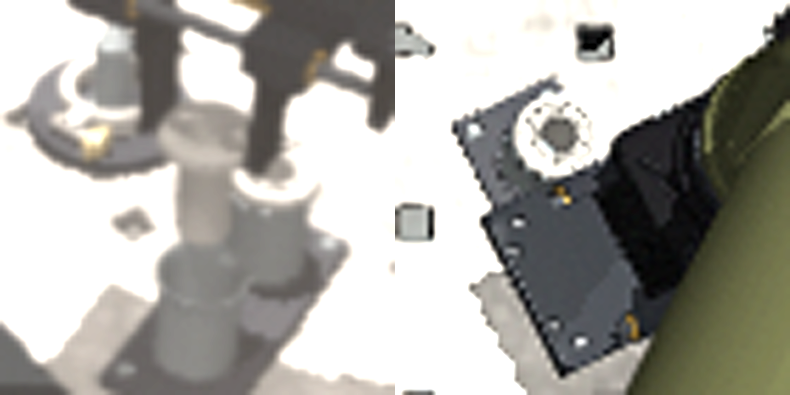

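servo_tool:
  increments:
    - [[0, 0.001, 0.015, 0, 0, 0, -0.2], [0, 0.0015, 0.03, 0, 0, 0, -0.2], [0, 0.0015, 0.045, 0, 0, 0, -0.2], [0, 0.0015, 0.06, 0, 0, 0, -0.2], [0, 0.0015, 0.07, 0, 0, 0, -0.2], [0, 0.0015, 0.0755, 0, 0, 0, -0.2], [0, 0.0015, 0.0755, 0, 0, 0, -0.2], [0, 0.0015, 0.0755, 0, 0, 0, -0.2]]

```text
time_s: 13.7
tool_pos: [0.5759, -0.2687, 0.0641]
tool_rot: [180.0, -0.0, 25.0]
force: [-0.2, 0.2, -0.2]
grip_width: 0.0413
```

```bash
python3 look.py j 357 240 415 200 30 2>/dev/null;  python3 go.py .5755 -.267 .0635 24.9
```

```text
t 13.8 p [ 0.576  -0.2687  0.0644] rot [ 1.7996e+02 -5.0000e-02  2.4990e+01] F [-0.6  0.7 -1.2] w 0.0407 q7 [ -6.  27.  36.  97. -17.  62. -30.]
[ 0.0003 -0.0017  0.0009] [ 0.04 -0.05  0.09] dist 0.002
```

View pics/j.png

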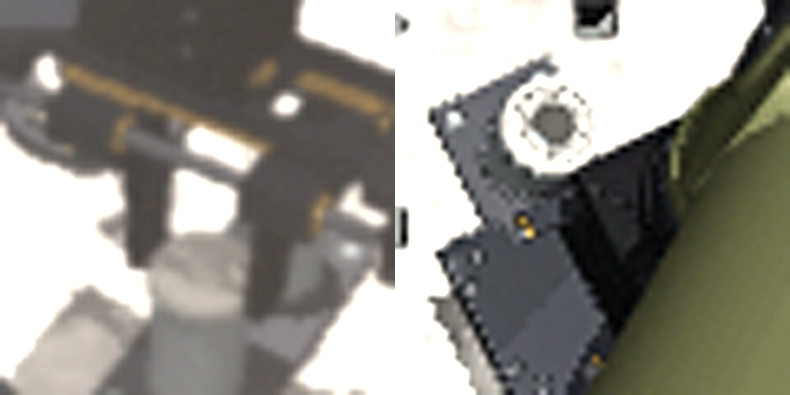

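Force is still near zero, so there is no contact yet; ease down 2 mm, release, then rise.

servo_tool:
  increments:
    - [[0, -0.0015, 0.002, 0, 0, 0, -0.2], [0, -0.0015, 0.002, 0, 0, 0, -0.2], [0, -0.0015, 0.002, 0, 0, 0, 0.25], [0, -0.0015, 0.002, 0, 0, 0, 0.25], [0, -0.0015, 0.002, 0, 0, 0, 0.25], [0, -0.0015, 0.0, 0, 0, 0, 0.25], [0, 0, -0.03, 0, 0, 0, 0.25], [0, 0, -0.07, 0, 0, 0, 0.25], [0, 0, -0.085, 0, 0, 0, 0.25]]

```text
time_s: 14.7
tool_pos: [0.5773, -0.2697, 0.1529]
tool_rot: [179.8, -0.2, 25.0]
force: [1.3, -0.7, 0.8]
grip_width: 0.0544
```

```bash
python3 look.py k 363 240 415 200 30 2>/dev/null;  python3 go.py .42 .26 .15 145 .42 .26 .1 145
```

```text
t 14.8 p [ 0.5772 -0.2693  0.1518] rot [179.79  -0.24  25.  ] F [ 0.2 -0.8  0.1] w 0.0546 q7 [ -7.  22.  38.  92. -14.  71. -32.]
[ 8.120e-02 -5.462e-01  1.000e-04] [ 3.8e-01  7.0e-02 -1.2e+02] dist 0.552
[ 0.081  -0.5464  0.0501] [ 3.8e-01  7.0e-02 -1.2e+02] dist 0.555
```

View pics/k.png

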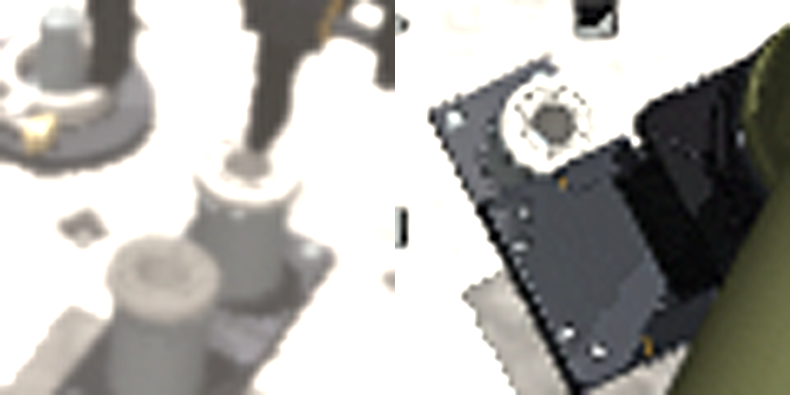

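servo_tool:
  increments:
    - [[0.02, -0.1, 0, 0, 0, -10, 0.6], [0.081, -0.546, 0, 0, 0, -120, 0.6], [0.081, -0.546, 0, 0, 0, -120, 0.6], [0.081, -0.546, 0, 0, 0, -120, 0.6], [0.081, -0.546, 0, 0, 0, -120, 0.6], [0.081, -0.546, 0, 0, 0, -120, 0.6], [0.081, -0.546, 0, 0, 0, -120, 0.6], [0.081, -0.546, 0, 0, 0, -120, 0.6], [0.081, -0.546, 0, 0, 0, -120, 0.6], [0.081, -0.546, 0, 0, 0, -120, 0.6], [0.081, -0.546, 0, 0, 0, -120, 0.6], [0.081, -0.546, 0, 0, 0, -120, 0.6], [0.081, -0.546, 0, 0, 0, -120, 0.6], [0.081, -0.546, 0, 0, 0, -120, 0.6], [0.081, -0.546, 0, 0, 0, -120, 0.6], [0.081, -0.546, 0.03, 0, 0, -120, 0.6], [0.081, -0.546, 0.06, 0, 0, -120, 0.6], [0.081, -0.546, 0.08, 0, 0, -120, 0.6], [0.081, -0.546, 0.08, 0, 0, -120, 0.6]]

```text
time_s: 16.7
tool_pos: [0.4154, 0.2587, 0.0651]
tool_rot: [-179.6, -0.1, 144.8]
force: [-1.8, -0.0, 0.2]
grip_width: 0.0698
```

```bash
python3 look.py l 228 180 415 205 25 2>/dev/null;  python3 go.py .42 .26 .0055 145
cat > seat.py <<'E'
# check seated heights by full-model fit in images: compare expected flange outline
from h import *
import sys
S,T=load()
E
```

```text
t 16.8 p [0.418  0.2604 0.0685] rot [-1.7994e+02 -2.0000e-02  1.4488e+02] F [-0.1 -0.5  0.2] w 0.0693 q7 [-42.   7.   8. 115.  -1.  57.  21.]
[-0.0019  0.0009  0.063 ] [-0.06 -0.02 -0.12] dist 0.063
```

View pics/l.png

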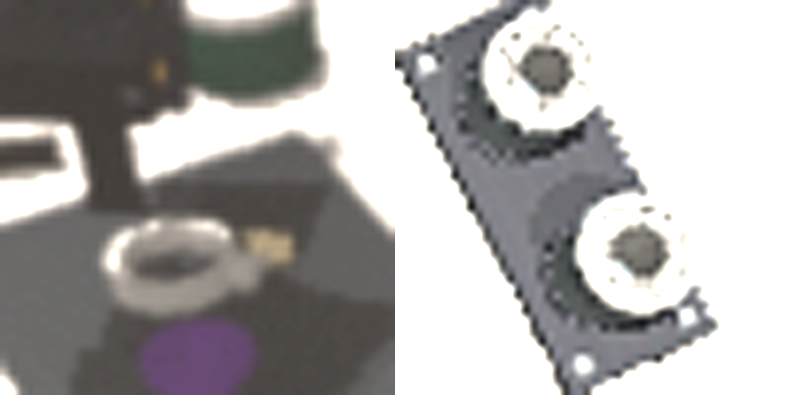

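servo_tool:
  increments:
    - [[-0.001, 0.0005, 0.03, 0, 0, 0, 0.6], [-0.002, 0.001, 0.05, 0, 0, 0, 0.6], [-0.002, 0.001, 0.06, 0, 0, 0, 0.6], [-0.002, 0.001, 0.063, 0, 0, 0, 0.6], [-0.002, 0.001, 0.063, 0, 0, 0, 0.6], [-0.002, 0.001, 0.063, 0, 0, 0, 0], [-0.002, 0.001, 0.063, 0, 0, 0, 0], [-0.002, 0.001, 0.063, 0, 0, 0, 0], [-0.002, 0.001, 0.063, 0, 0, 0, 0], [-0.002, 0.001, 0.063, 0, 0, 0, 0]]

```text
time_s: 17.8
tool_pos: [0.4207, 0.2604, 0.0064]
tool_rot: [180.0, 0.0, 145.0]
force: [-0.8, -1.3, 6.4]
grip_width: 0.0526
```

```bash
python3 look.py m 228 180 415 205 25 2>/dev/null;  python3 go.py .42 .26 .13 145 .645 -.102 .13 180
```

```text
t 17.9 p [0.4207 0.2604 0.0064] rot [1.7998e+02 1.0000e-02 1.4500e+02] F [-1.8 -1.6  6.3] w 0.0528 q7 [-42.  13.   8. 118.  -2.  50.  22.]
[ 0.0003 -0.0007 -0.1236] [ 0.02  0.01 -0.  ] dist 0.124
[-0.3916 -0.1682 -0.1236] [ 2.0e-02  2.0e-02 -3.5e+01] dist 0.444
```

View pics/m.png

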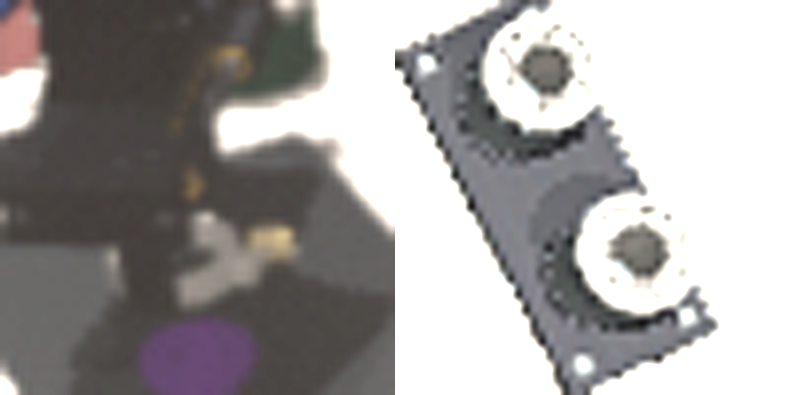

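servo_tool:
  increments:
    - [[0, 0, -0.006, 0, 0, 0, 0], [0, 0, -0.025, 0, 0, 0, 0], [0, 0, -0.06, 0, 0, 0, 0], [0, 0, -0.1, 0, 0, 0, 0], [-0.02, -0.01, -0.1236, 0, 0, -3, 0], [-0.05, -0.022, -0.1236, 0, 0, -6, 0], [-0.085, -0.037, -0.1236, 0, 0, -9, 0], [-0.125, -0.054, -0.1236, 0, 0, -13, 0], [-0.165, -0.071, -0.1236, 0, 0, -17, 0], [-0.205, -0.088, -0.1236, 0, 0, -21, 0], [-0.245, -0.105, -0.1236, 0, 0, -25, 0], [-0.285, -0.122, -0.1236, 0, 0, -28, 0], [-0.325, -0.139, -0.1236, 0, 0, -31, 0], [-0.36, -0.154, -0.1236, 0, 0, -34, 0], [-0.385, -0.165, -0.1236, 0, 0, -35, 0], [-0.3916, -0.1682, -0.1236, 0, 0, -35, 0], [-0.3916, -0.1682, -0.1236, 0, 0, -35, 0], [-0.3916, -0.1682, -0.1236, 0, 0, -35, 0]]

```text
time_s: 19.7
tool_pos: [0.6443, -0.1, 0.129]
tool_rot: [179.9, -0.1, -179.9]
force: [-0.3, 0.3, -1.5]
grip_width: 0.0525
```

```bash
python3 look.py n 342 205 362 190 35 2>/dev/null;  python3 go.py .645 -.102 .08 180
```

```text
t 19.8 p [ 0.6444 -0.0996  0.1293] rot [ 1.7991e+02 -2.0000e-02 -1.7985e+02] F [-0.9  0.6 -1. ] w 0.0531 q7 [-11.  23.  22.  90.  -9.  69. 103.]
[-0.0006 -0.0025  0.0493] [ 0.09 -0.02  0.15] dist 0.049
```

View pics/n.png

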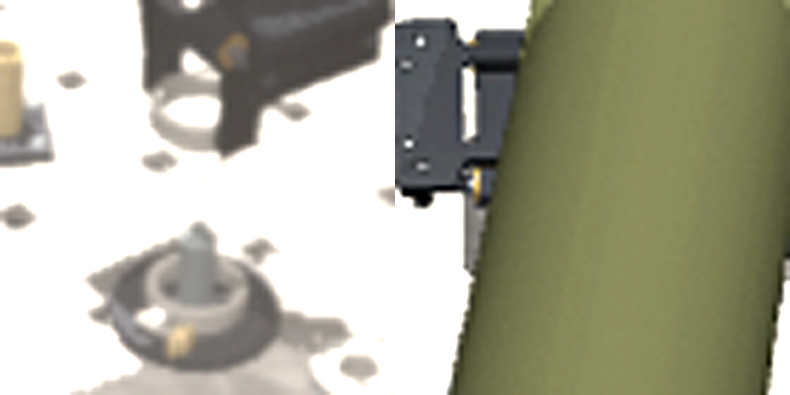

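servo_tool:
  increments:
    - [[0, -0.001, 0.02, 0, 0, 0, 0], [0, -0.002, 0.04, 0, 0, 0, 0], [0, -0.002, 0.053, 0, 0, 0, 0], [0, -0.002, 0.056, 0, 0, 0, 0], [0, -0.002, 0.056, 0, 0, 0, 0], [0, -0.002, 0.056, 0, 0, 0, 0]]

```text
time_s: 20.4
tool_pos: [0.6455, -0.1038, 0.0744]
tool_rot: [180.0, 0.1, -180.0]
force: [-0.6, 0.6, -1.4]
grip_width: 0.0527
```

```bash
python3 look.py o 342 210 362 190 22 2>/dev/null;  python3 go.py .645 -.102 .028 180
python3 - <<'E'
from h import *
from cell import env
S,T=load()
p=np.array(env.get_obs()["tool_pos"])
cx,cy=p[0],p[1]
up=14;u0,v0=317,180
im=cv2.imread("pics/o_side.png")
c=cv2.resize(im[v0:v0+50,u0:u0+50],None,fx=up,fy=up,interpolation=cv2.INTER_CUBIC)
def dr(P,col):
    q=((S.proj(P)-[u0,v0]+.5)*up).astype(np.int32);cv2.polylines(c,[q],True,col,1)
for z in(-.0034,.0106):
    dr(circ(cx,cy,p[2]+z,.027),(0,0,255));dr(circ(cx,cy,p[2]+z,.015),(0,255,255))
dr(circ(.645,-.102,.062,.006),(0,200,0));dr(circ(.645,-.102,.022,.010),(0,200,0));dr(circ(.645,-.102,.022,.027),(255,0,0))
cv2.imwrite("pics/ov.png",np.clip(c.astype(float)*1.2,0,255).astype(np.uint8))
E
```

```text
t 20.5 p [ 0.6456 -0.1041  0.0745] rot [-1.8e+02  1.1e-01 -1.8e+02] F [ 0.1 -0.3 -1.8] w 0.0524 q7 [-10.  26.  22.  93. -10.  63. 104.]
[0.0007 0.0021 0.0465] [-0.    0.11  0.  ] dist 0.047
```

View pics/ov.png

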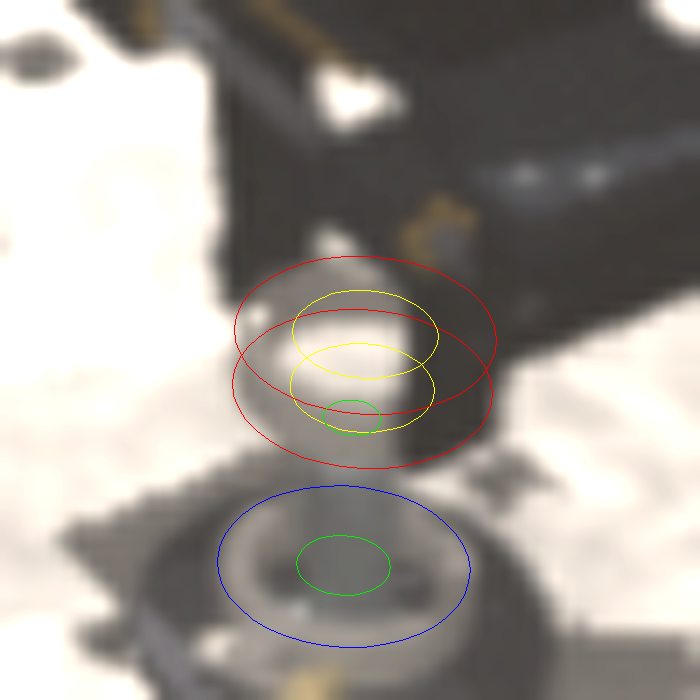

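servo_tool:
  increments:
    - [[0.0005, 0.001, 0.004, 0, 0, 0, 0], [0.0005, 0.002, 0.012, 0, 0, 0, 0], [0.0005, 0.002, 0.02, 0, 0, 0, 0], [0.0005, 0.002, 0.028, 0, 0, 0, 0], [0.0005, 0.002, 0.036, 0, 0, 0, 0], [0.0005, 0.002, 0.042, 0, 0, 0, 0], [0.0005, 0.002, 0.046, 0, 0, 0, 0], [0.0005, 0.002, 0.046, 0, 0, 0, 0], [0.0005, 0.002, 0.046, 0, 0, 0, 0]]

```text
time_s: 21.4
tool_pos: [0.6445, -0.1021, 0.0275]
tool_rot: [-180.0, 0.0, 180.0]
force: [0.8, 0.6, -0.5]
grip_width: 0.0527
```

```bash
python3 look.py p 342 210 362 190 30 2>/dev/null;  python3 go.py .645 -.102 .026 180
```

```text
t 21.5 p [ 0.6447 -0.1021  0.0279] rot [-1.8e+02  5.0e-02  1.8e+02] F [-0.1  0.3 -0.9] w 0.0523 q7 [-10.  28.  21.  95. -12.  59. 105.]
[-0.0003  0.0001  0.0019] [-0.    0.05 -0.  ] dist 0.002
```

View pics/p.png

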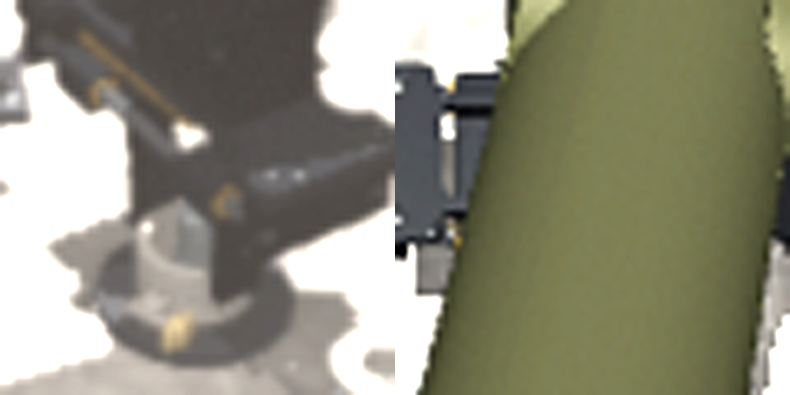

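Over the post, close to seated. Ease down, release and rise.

servo_tool:
  increments:
    - [[0, 0, 0.002, 0, 0, 0, 0], [0, 0, 0.002, 0, 0, 0, 0], [0, 0, 0.002, 0, 0, 0, 0.6], [0, 0, 0.002, 0, 0, 0, 0.6], [0, 0, 0.002, 0, 0, 0, 0.6], [0, 0, 0.002, 0, 0, 0, 0.6], [0, 0, -0.02, 0, 0, 0, 0.6], [0, 0, -0.06, 0, 0, 0, 0.6], [0, 0, -0.1, 0, 0, 0, 0.6], [0, 0, -0.11, 0, 0, 0, 0.6]]

```text
time_s: 22.5
tool_pos: [0.6472, -0.1028, 0.143]
tool_rot: [-180.0, 0.5, 180.0]
force: [0.4, -0.4, 0.1]
grip_width: 0.0694
```

```bash
python3 look.py q 342 215 362 190 25 2>/dev/null;  python3 go.py .449 -.2435 .14 154
```

```text
t 22.6 p [ 0.6458 -0.1023  0.14  ] rot [-179.99    0.28  180.  ] F [ 0.2 -0.1 -0.4] w 0.0694 q7 [-11.  22.  23.  90.  -9.  70. 103.]
[ 0.1968 -0.1412 -0.001 ] [ 0.06  0.28 26.  ] dist 0.242
```

View pics/q.png

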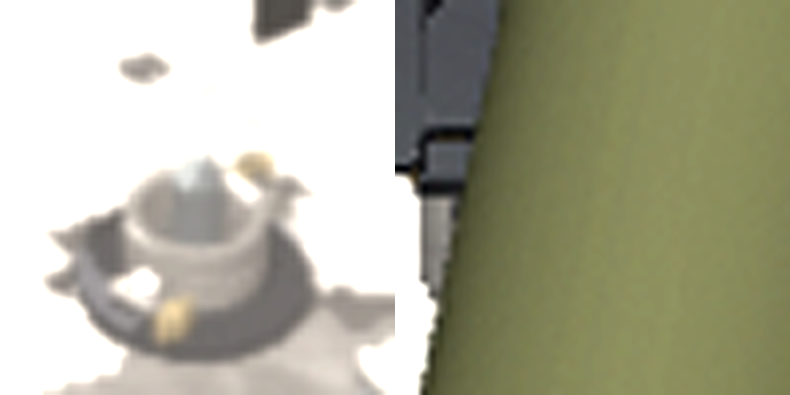

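servo_tool:
  increments:
    - [[0.03, -0.022, 0, 0, 0, 5, 0.3], [0.197, -0.141, -0.001, 0, 0, 26, 0.3], [0.197, -0.141, -0.001, 0, 0, 26, 0.3], [0.197, -0.141, -0.001, 0, 0, 26, 0.3], [0.197, -0.141, -0.001, 0, 0, 26, 0.3], [0.197, -0.141, -0.001, 0, 0, 26, 0.3], [0.197, -0.141, -0.001, 0, 0, 26, 0.3], [0.197, -0.141, -0.001, 0, 0, 26, 0.3], [0.197, -0.141, -0.001, 0, 0, 26, 0.3]]
  squeeze: 25

```text
time_s: 23.5
tool_pos: [0.4483, -0.2416, 0.1377]
tool_rot: [-180.0, -0.0, 154.2]
force: [0.6, 0.7, -0.2]
grip_width: 0.0565
```

```bash
python3 look.py r 311 255 362 190 25 2>/dev/null;  python3 go.py .449 -.2435 .03 154
```

```text
t 23.6 p [ 0.4482 -0.242   0.1379] rot [-1.7997e+02 -4.0000e-02  1.5414e+02] F [ 0.2 -0.1 -0.1] w 0.0565 q7 [ -6.   5.  33. 110.  -3.  66.  92.]
[-0.0015 -0.0009  0.1079] [-0.03 -0.04  0.14] dist 0.108
```

View pics/r.png

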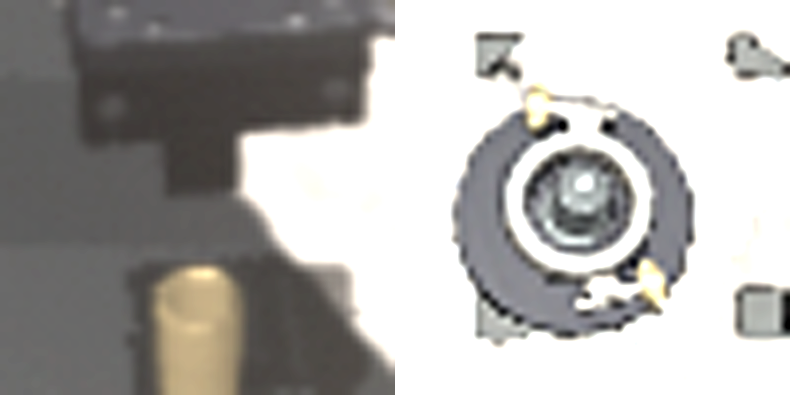

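servo_tool:
  increments:
    - [[-0.001, -0.001, 0.03, 0, 0, 0, 0.3], [-0.0015, -0.001, 0.065, 0, 0, 0, 0.3], [-0.0015, -0.001, 0.095, 0, 0, 0, 0.3], [-0.0015, -0.001, 0.107, 0, 0, 0, 0.3], [-0.0015, -0.001, 0.108, 0, 0, 0, 0.3], [-0.0015, -0.001, 0.108, 0, 0, 0, -0.6], [-0.0015, -0.001, 0.108, 0, 0, 0, -0.6], [-0.0015, -0.001, 0.108, 0, 0, 0, -0.6], [-0.0015, -0.001, 0.108, 0, 0, 0, -0.6], [-0.0015, -0.001, 0.108, 0, 0, 0, -0.6], [-0.0015, -0.001, 0.108, 0, 0, 0, -0.6], [-0.0015, -0.001, 0.108, 0, 0, 0, -0.6]]

```text
time_s: 24.8
tool_pos: [0.4487, -0.2447, 0.0309]
tool_rot: [180.0, 0.1, 154.0]
force: [-0.2, 0.7, 3.8]
grip_width: 0.0254
```

```bash
python3 look.py s 311 265 362 190 25 2>/dev/null;  python3 go.py .449 -.2435 .14 154 .591 .117 .14 154
```

```text
t 24.9 p [ 0.4487 -0.2447  0.0309] rot [1.7998e+02 6.0000e-02 1.5400e+02] F [-1.1  0.   5.1] w 0.0253 q7 [ -4.  13.  33. 116.  -9.  53.  97.]
[ 0.0002  0.0013 -0.1091] [0.02 0.06 0.  ] dist 0.109
[ 0.0305  0.3875 -0.109 ] [0.02 0.06 0.  ] dist 0.404
```

View pics/s.png

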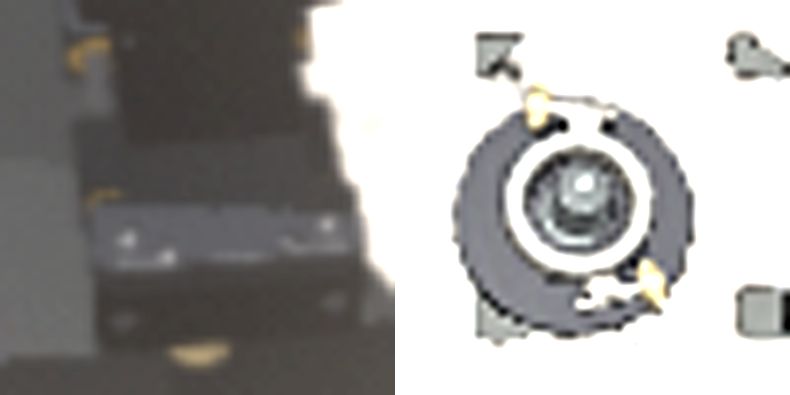

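servo_tool:
  increments:
    - [[0, 0, -0.006, 0, 0, 0, -0.6], [0, 0, -0.025, 0, 0, 0, -0.6], [0, 0, -0.06, 0, 0, 0, -0.6], [0, 0.01, -0.095, 0, 0, 0, -0.6], [0, 0.03, -0.109, 0, 0, 0, -0.6], [0.005, 0.06, -0.109, 0, 0, 0, -0.6], [0.008, 0.1, -0.109, 0, 0, 0, -0.6], [0.01, 0.14, -0.109, 0, 0, 0, -0.6], [0.015, 0.18, -0.109, 0, 0, 0, -0.6], [0.018, 0.22, -0.109, 0, 0, 0, -0.6], [0.02, 0.26, -0.109, 0, 0, 0, -0.6], [0.023, 0.3, -0.109, 0, 0, 0, -0.6], [0.027, 0.34, -0.109, 0, 0, 0, -0.6], [0.03, 0.37, -0.109, 0, 0, 0, -0.6], [0.0305, 0.3875, -0.109, 0, 0, 0, -0.6], [0.0305, 0.3875, -0.109, 0, 0, 0, -0.6], [0.0305, 0.3875, -0.109, 0, 0, 0, -0.6], [0.0305, 0.3875, -0.109, 0, 0, 0, -0.6]]

```text
time_s: 26.7
tool_pos: [0.5904, 0.1142, 0.1394]
tool_rot: [-179.9, 0.0, 153.8]
force: [-0.1, -0.6, -0.0]
grip_width: 0.0254
```

```bash
python3 look.py t 290 170 288 205 30 2>/dev/null;  python3 go.py .591 .117 .085 154
```

```text
t 26.8 p [0.5905 0.1148 0.1396] rot [-1.7998e+02  1.0000e-02  1.5383e+02] F [-0.2 -0.2  0.4] w 0.0249 q7 [-28.  16.  18.  97.  -5.  68.  54.]
[0.0005 0.0022 0.0546] [-0.02  0.01 -0.17] dist 0.055
```

View pics/t.png

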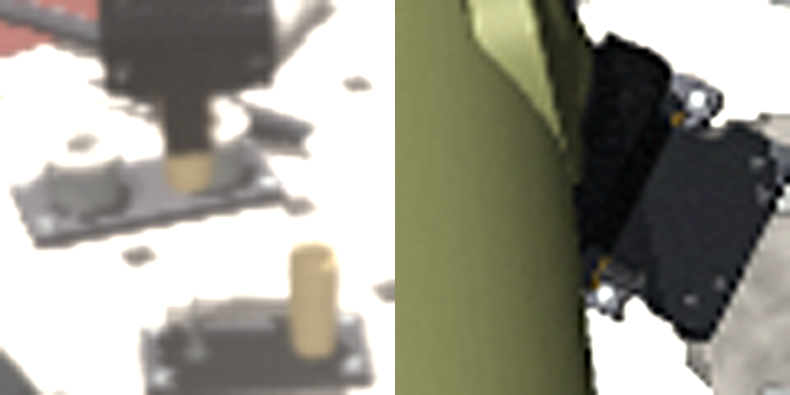

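servo_tool:
  increments:
    - [[0.0005, 0.001, 0.02, 0, 0, 0, -0.6], [0.0005, 0.002, 0.04, 0, 0, 0, -0.6], [0.0005, 0.002, 0.054, 0, 0, 0, -0.6], [0.0005, 0.002, 0.057, 0, 0, 0, -0.6], [0.0005, 0.002, 0.057, 0, 0, 0, -0.6], [0.0005, 0.002, 0.057, 0, 0, 0, -0.6]]

```text
time_s: 27.4
tool_pos: [0.5918, 0.119, 0.0833]
tool_rot: [179.9, 0.1, 154.0]
force: [-0.5, 0.5, -1.0]
grip_width: 0.0251
```

```bash
python3 look.py u 290 180 288 205 25 2>/dev/null;  python3 go.py .591 .117 .038 154
python3 - <<'E'
from h import *
from cell import env
S,T=load()
p=np.array(env.get_obs()["tool_pos"])
up=14;u0,v0=268,155
im=cv2.imread("pics/u_side.png")
c=cv2.resize(im[v0:v0+50,u0:u0+50],None,fx=up,fy=up,interpolation=cv2.INTER_CUBIC)
c=np.clip(c.astype(float)*1.2,0,255).astype(np.uint8)
def dr(P,col):
    q=((S.proj(P)-[u0,v0]+.5)*up).astype(np.int32);cv2.polylines(c,[q],True,col,1)
dr(circ(p[0],p[1],p[2]-.0279,.0105),(0,0,255));dr(circ(p[0],p[1],p[2]-.0279,.008),(0,0,255))
dr([[.591,.117,.008],[.591,.117,.046]],(0,200,0));dr(circ(.591,.117,.008,.003),(0,200,0))
cv2.imwrite("pics/ov2.png",c)
E
```

```text
t 27.5 p [0.5919 0.1192 0.0835] rot [1.7992e+02 8.0000e-02 1.5399e+02] F [-0.4 -0.7 -0.6] w 0.0252 q7 [-28.  19.  17. 100.  -6.  62.  55.]
[-0.0001 -0.0024  0.0455] [ 0.08  0.08 -0.01] dist 0.046
```

View pics/ov2.png

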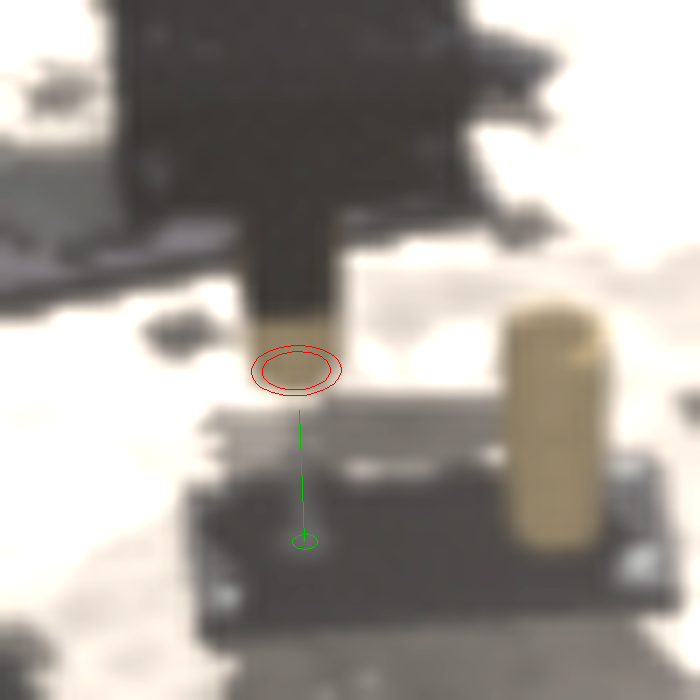

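servo_tool:
  increments:
    - [[0, -0.002, 0.003, 0, 0, 0, -0.6], [0, -0.002, 0.01, 0, 0, 0, -0.6], [0, -0.002, 0.018, 0, 0, 0, -0.6], [0, -0.002, 0.026, 0, 0, 0, -0.6], [0, -0.002, 0.034, 0, 0, 0, -0.6], [0, -0.002, 0.041, 0, 0, 0, -0.6], [0, -0.002, 0.045, 0, 0, 0, -0.6], [0, -0.002, 0.0455, 0, 0, 0, -0.6], [0, -0.002, 0.0455, 0, 0, 0, -0.6]]

```text
time_s: 28.4
tool_pos: [0.5903, 0.1173, 0.0369]
tool_rot: [180.0, 0.0, 154.0]
force: [-0.5, -0.6, -0.8]
grip_width: 0.0252
```

```bash
python3 look.py v 290 180 288 205 25 2>/dev/null;  python3 go.py .591 .117 .036 154
```

```text
t 28.5 p [0.5904 0.1174 0.0372] rot [1.7997e+02 3.0000e-02 1.5400e+02] F [ 0.8  0.7 -0.1] w 0.0258 q7 [-28.  22.  17. 102.  -7.  57.  56.]
[-0.0007 -0.0001  0.0012] [0.03 0.03 0.  ] dist 0.001
```

View pics/v.png

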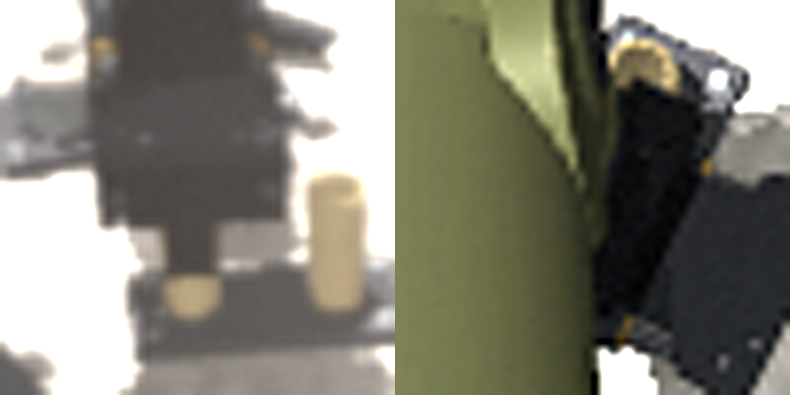

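servo_tool:
  increments:
    - [[0, 0, 0.0012, 0, 0, 0, -0.6], [0, 0, 0.0015, 0, 0, 0, -0.6], [0, 0, 0.0015, 0, 0, 0, -0.6], [0, 0, 0.0015, 0, 0, 0, -0.1], [0, 0, 0.0015, 0, 0, 0, -0.1], [0, 0, 0.0015, 0, 0, 0, -0.1], [0, 0, 0.0, 0, 0, 0, -0.1], [0, 0, -0.02, 0, 0, 0, -0.1], [0, 0, -0.06, 0, 0, 0, -0.1], [0, 0, -0.1, 0, 0, 0, -0.1], [-0.03, 0, -0.15, 0, 0, 0, -0.1], [-0.03, 0, -0.15, 0, 0, 0, -0.1]]

```text
time_s: 29.7
tool_pos: [0.622, 0.1027, 0.1935]
tool_rot: [179.6, 0.6, 153.9]
force: [1.1, 0.5, 0.7]
grip_width: 0.0389
```

```bash
python3 look.py w 290 180 288 205 25 2>/dev/null;  python3 go.py .42 .45 .25 154 .3 .55 .25 154
```

```text
t 29.8 p [0.6189 0.1034 0.189 ] rot [179.86   0.2  153.91] F [-0.  -0.4  0.1] w 0.0391 q7 [-27.  17.  18.  90.  -5.  74.  56.]
[ 0.3309  0.224  -0.0616] [ 0.14  0.2  -0.09] dist 0.404
[ 0.4826  0.261  -0.0621] [ 0.14  0.2  -0.09] dist 0.552
```

View pics/w.png

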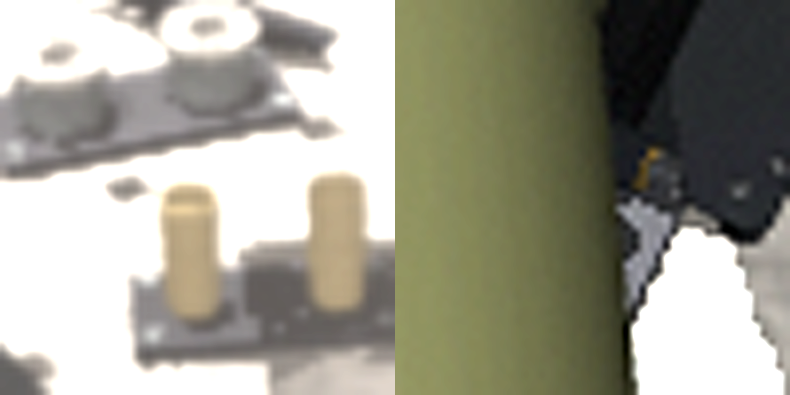

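servo_tool:
  increments:
    - [[0.05, 0.03, -0.05, 0, 0, 0, -0.1], [0.48, 0.26, -0.06, 0, 0, 0, -0.1], [0.48, 0.26, -0.06, 0, 0, 0, -0.1], [0.48, 0.26, -0.06, 0, 0, 0, -0.1], [0.48, 0.26, -0.06, 0, 0, 0, -0.1], [0.48, 0.26, -0.06, 0, 0, 0, -0.1], [0.48, 0.26, -0.06, 0, 0, 0, -0.1], [0.48, 0.26, -0.06, 0, 0, 0, -0.1], [0.48, 0.26, -0.06, 0, 0, 0, -0.1], [0.48, 0.26, -0.06, 0, 0, 0, -0.1], [0.48, 0.26, -0.06, 0, 0, 0, -0.1], [0.48, 0.26, -0.06, 0, 0, 0, -0.1], [0.48, 0.26, -0.06, 0, 0, 0, -0.1], [0.48, 0.26, -0.06, 0, 0, 0, -0.1]]

```text
time_s: 31.2
tool_pos: [0.3004, 0.5465, 0.2452]
tool_rot: [-179.8, 0.1, 153.9]
force: [0.2, -0.2, -0.1]
grip_width: 0.0392
```

```bash
cat > fin.py <<'E'
from h import *
from cell import env
import pickle
o=env.get_obs();print(o["time_s"],np.round(o["tool_pos"],3))
d={n:{k:np.array(v) for k,v in env.read_camera(n).items()} for n in("side","top")}
pickle.dump(d,open("cams2.pkl","wb"))
cs=[C(d["side"]),C(d["top"])]
cv2.imwrite("pics/x_top.png",cs[1].f)
c,s=np.cos,np.sin
def draw(x,y,ringsets,w=22,up=9):
    out=[]
    for cm in cs:
        u,v=cm.proj([[x,y,.04]])[0];u0,v0=int(u)-w,int(v)-w
        im=cv2.resize(cm.f[v0:v0+2*w,u0:u0+2*w],None,fx=up,fy=up,interpolation=cv2.INTER_CUBIC)
        for (a,b,z,r) in ringsets:
            q=((cm.proj(circ(a,b,z,r))-[u0,v0]+.5)*up).astype(np.int32);cv2.polylines(im,[q],True,(0,0,255),1)
        out.append(im)
    return np.hstack(out)
a=np.radians(-12.7);x,y=.613,.2785
A=draw(x,y,[(x,y,.042,.023),(x+.072*c(a),y+.072*s(a),.042,.023)])
a=np.radians(24.9);x,y=.5755,-.267
B=draw(x,y,[(x,y,.068,.022),(x+.072*c(a),y+.072*s(a),.068,.022)])
cv2.imwrite("pics/x1.png",np.vstack([A,B])[:, :800][:790])
cv2.imwrite("pics/xA.png",A);cv2.imwrite("pics/xB.png",B)
x,y=.645,-.102
cv2.imwrite("pics/xC.png",draw(x,y,[(x,y,.036,.027),(x,y,.022,.027)]))
x,y=.591,.117
cv2.imwrite("pics/xD.png",draw(x,y,[(x,y,.064,.013),(x,y,.008,.0105)]))
E
python3 fin.py
```

```text
31.2 [0.3   0.547 0.245]
```

View pics/xA.png

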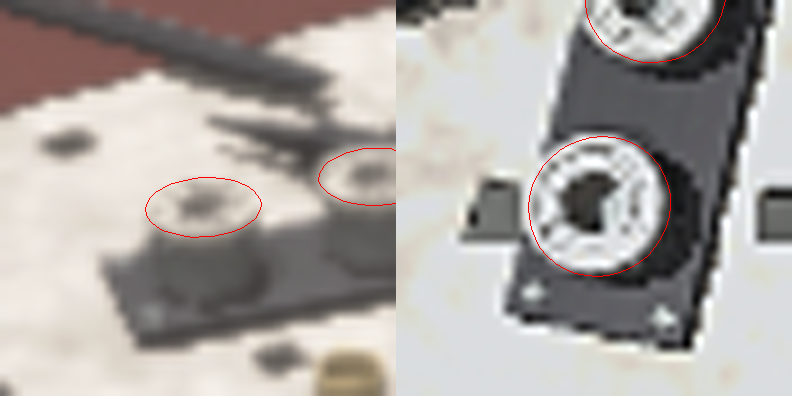

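View pics/xB.png

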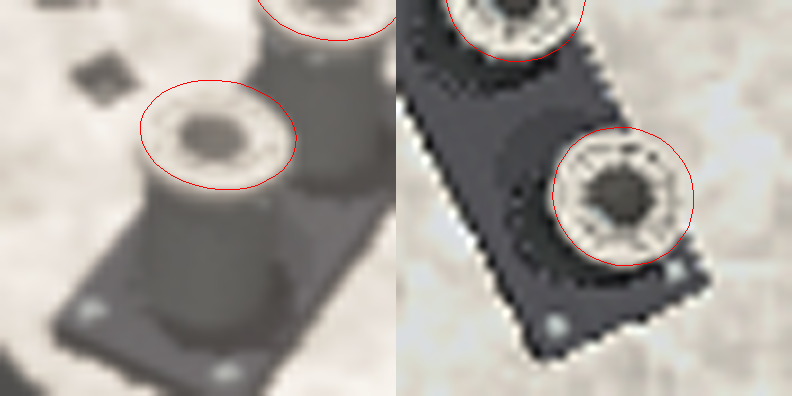

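View pics/xC.png

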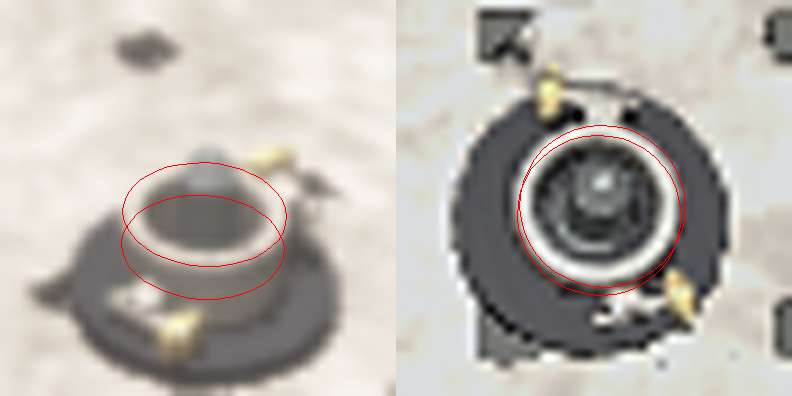

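View pics/x_top.png

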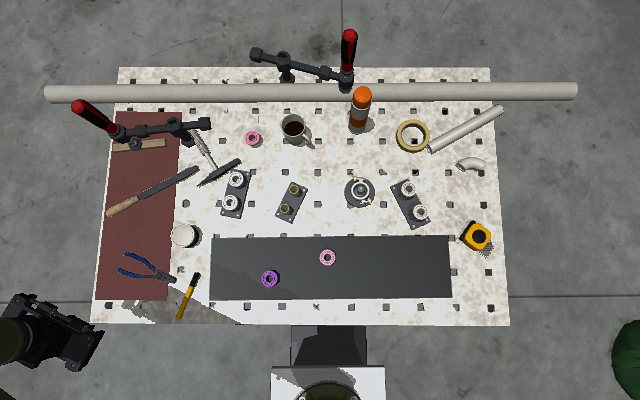

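Run:
```python
from h import *
import pickle
d=pickle.load(open("cams2.pkl","rb"));cs=[C(d["side"]),C(d["top"])]
def hole(cm,x,y,z,up=10,w=9):
    u,v=cm.proj([[x,y,z]])[0]
    u0,v0=int(round(u))-w,int(round(v))-w
    g=cv2.cvtColor(cm.f[v0:v0+2*w,u0:u0+2*w],cv2.COLOR_BGR2GRAY)
    g=cv2.resize(g,None,fx=up,fy=up,interpolation=cv2.INTER_CUBIC).astype(float)
    yy,xx=np.mgrid[:g.shape[0],:g.shape[1]];cu,cv_=(u-u0+.5)*up,(v-v0+.5)*up
    for _ in range(4):
        m=((xx-cu)/45)**2+((yy-cv_)/35)**2<1
        t=(np.percentile(g[m],5)+np.percentile(g[m],90))/2
        wgt=np.clip(t-g,0,None)*m
        cu,cv_=(wgt*xx).sum()/wgt.sum(),(wgt*yy).sum()/wgt.sum()
    return np.array([(cu+.5)/up-.5+u0,(cv_+.5)/up-.5+v0])
for n,x,y,yaw,z in(("low",.613,.2785,-12.7,.042),("high",.5755,-.267,24.9,.068)):
    a=np.radians(yaw);P=[]
    for k in(0,.072):
        X,Y=x+k*np.cos(a),y+k*np.sin(a)
        uv=[hole(c,X,Y,z) for c in cs]
        Pm=[c.K@np.c_[c.R,c.t] for c in cs]
        q=cv2.triangulatePoints(Pm[0],Pm[1],uv[0],uv[1]);q=(q[:3]/q[3]).ravel();P.append(q)
        print(n,k,np.round(uv,2).tolist(),np.round(q,4), "off", [np.round(u-c.proj([[X,Y,z]])[0],2).tolist() for u,c in zip(uv,cs)])
    dd=P[1]-P[0];print("diff",np.round(dd,4),np.linalg.norm(dd[:2]))
```

```text
low 0 [[271.91, 161.77], [228.73, 201.98]] [0.615  0.2838 0.0376] off [[-0.18, 0.26], [-1.39, -0.42]]
low 0.072 [[290.87, 160.65], [234.64, 178.4]] [0.6879 0.2724 0.0251] off [[-0.38, 2.54], [-1.68, -0.47]]
diff [ 0.073  -0.0114 -0.0125] 0.07387085471994759
high 0 [[356.9, 250.9], [420.7, 211.52]] [ 0.5743 -0.2667  0.0668] off [[-0.84, 0.52], [-0.06, 0.21]]
high 0.072 [[369.97, 234.64], [408.73, 188.46]] [ 0.6415 -0.2365  0.0668] off [[-0.1, 0.27], [-0.05, -0.33]]
diff [0.0672 0.0301 0.    ] 0.07363000591147029
```

View pics/xD.png

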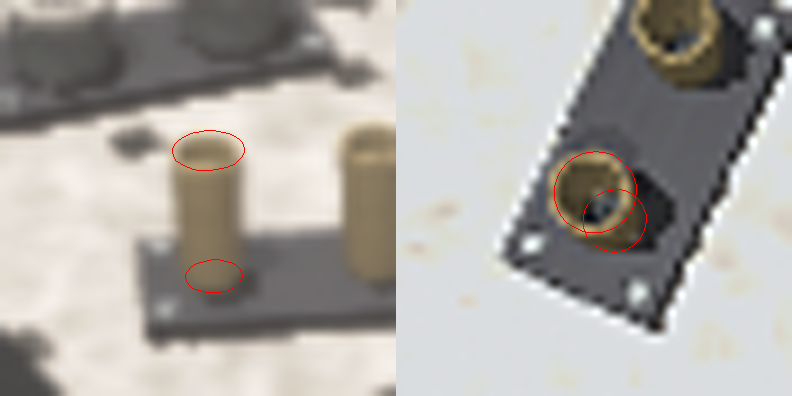

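Run:
```python
from cell import env
print(env.sign_off())
```

```text
the job is handed in; nothing more can be done
None
```

All four parts are put away in the order asked, and I handed the job in at about 31 s of the 115 s allowed. The wrist force I read between moves stayed under 7 N.

**What I did**
- **Short ferrule:** set in the empty socket of the low rack.
- **Long ferrule:** set in the empty socket of the high rack.
- **Clamp:** placed over the post onto the fixed clamp, with its nut turned away from the fixed clamp's nut.
- **Nozzle:** placed over the empty pin, standing on the foot.

**What the last checks showed**
- **Long ferrule:** its flange sits level with the fixed one; the two heights came out equal (0.0 mm difference) from the two cameras.
- **Short ferrule:** its flange lies on the outline predicted for fully home in both views, within about 1.5 pixels, and is not proud.
- **Clamp and nozzle:** the clamp lies flat on the fixed clamp, and the nozzle stands on the foot. Both match their predicted outlines.
- **Bystanders:** in the last top view the tape measure, paste tin and pink and purple look-alikes are where they were at the start.

**What disagreed**
- The height comparison with the fixed ferrule on the low rack failed: it came out 12.5 mm off. I think the fixed ferrule's hole was misdetected against the dark tool behind it. So the short ferrule's seating rests on the outline match and the forces, not on that comparison.
- The finger opening read about 1 to 3 mm less than the stated part diameters in every grasp. Each part still held and released without trouble.

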